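# Clip the divider into the stock tray and sort bottles and droppers

## Robot

A 6-joint arm with a two-finger parallel gripper is mounted at the origin on a cart in front of the work surface, level with it; the furniture and walls round the work are solid. World frame = base frame: x ahead of the robot, y to its left, z up, the work surface at z = 0. Lengths are in m, angles in degrees, forces in N, time in s.
With the tool pointing down it reaches from about 0.4 to 0.825 m from the base axis. Payload 7 kg.
Tool frame: the origin (TCP) lies on the centre line of the jaws, within the pads' length; the fingertips stand 11 mm ahead of it and the grasp point (between the pads) lies 8 mm behind it; z points along the fingers, y is the direction in which the jaws open and shut (so a half turn about z gives the same grasp; the last joint's range is limited). The gripper opens to 88 mm and grips with 3 to 60 N. Pads are 19 mm wide; open, the fingers measure 130 mm over their backs; the gripper's body (78 mm by 193 mm) begins 47 mm behind the grasp point.
Start: joints at [-49.383, 20.546, 0.682, 0, -70.136, -16.507], TCP at [0.276, -0.616, 0.238] pointing down, gripper open.
Joint ranges: [-176.03, 176.03], [-82.01, 121.73], [-58.28, 71.71], [-173.87, 95.51], [-174.79, -0.11], [-173.66, 173.66]. Speed limits (degrees/s): [136.94, 136.94, 172.46, 180, 180, 180].

## Interface

Orientations are given as [roll, pitch, yaw] about the fixed x, y, z axes, in that order (R = Rz(yaw) Ry(pitch) Rx(roll)).
In Python, from plant import ctrl, cams, order gives the robot as it stands.
- The arm moves only by the tool jog_arm, never from a script. Its argument "motion" is a list of rows, each an object with "offset": the shift along the tool's x, y, z in mm, a list of three; "roll": the turn about the tool's z in rad; "hand": the finger opening in mm, from 0 to 87.6. A call has 1 to 20 rows; each row is the pose to reach, as a shift and turn from the pose commanded when the call began, along the tool's axes at that moment; what a row does not reach only later rows make up. A row lasts 1/12 s, in which the tool goes at most 41.7 mm and 7.16 degrees, less where a joint would pass 70% of its speed; a pose out of reach is approached as far as the arm can. A call with a gripper value outside its range is refused whole. The fingers move at their own pace and stop on an object; the grip force is fixed at half the most. Time passes only in rows, so rows that repeat a pose let the fingers close. It gives the time, the measured TCP pose, the force and the opening at its end, in the units of the state.
- ctrl.get_obs(): the state, without advancing time (a new reading comes with each control period).
- cams.snapshot(name): name is "scene" or "top" or "wrist"; returns a dict with "img" (400x640x3 uint8, red, green, blue), "K" (3x3 intrinsics, pixels), "D" ([k1, k2, p1, p2, k3] as OpenCV has them; the pictures are not rectified), "cam_to_world" (4x4, takes a point from camera to world coordinates); the wrist camera has in their place "T_tool_cam" (4x4, takes a point from camera to tool coordinates, whose origin is the TCP and whose axes are the flange's). Camera axes: x right, y down, z forward; pixel columns grow to the right and rows downward; lengths in m; the calibration is good to about 2 mm. A picture is of the moment at which its call begins: read the wrist's pose just before it. There is no depth.
- order.close_job(): hands the job in, once; it reports no verdict.
The state is a dict: "clock": time; "joint_pos": joint angles; "qvel": joint speeds; "tau": joint torques, N m; "tool_pos": TCP position; "orientation": TCP orientation; "force": force on the tool from outside, world axes, zero at the start; "moment": the same for the moment, N m; "opening": finger opening in m.
Only numpy, scipy, OpenCV 4.12 (cv2) and the standard library are available. Lean on these libraries where they do the work, as an engineer would, in place of code of your own. Each camera call takes 0.05 s, during which the arm holds its last target. There are 200 camera calls.

## Task

Split the stock tray into two bays by pressing the divider, upright and fully home, into the two spring clips on the tray's floor. Then sort the four loose bottles from the bench into the tray, each standing upright on the side of the divider where one of its own kind already stands, pump bottles with pump bottle and glass droppers with dropper. Leave the two already in the tray where they are and knock nothing over.

Things in the scene. Friction and masses are not known exactly. Their poses are not given: they have to be found in the camera images.
- tray: light-grey plastic tray fixed to the bench, walls 47 mm high, floor 3 mm thick. Origin: centre of its underside; x along the short side (away from the robot), y along the long side, z up; inner walls at x = +-97 mm and y = +-167 mm. The divider stands on the line y = 0 and makes two equal bays, +y and -y. The clips take up the floor between y = -18 and +18 mm
- slot (a point): point on the tray's floor midway between two steel spring clips (at x = -55 and +55 mm, each 34 mm long in x), where the middle of the divider's lower edge rests when home; axes as the tray's. Their sprung jaws nearly meet 28 mm above the floor and flare to a mouth 24 mm wide in y, 49 mm up. The divider pressed down parts them (about 5 to 15 N) and its lower edge enters a 7 mm seat
- divider: grey plastic divider plate, upright, 176 mm long, 5 mm thick, 62 mm high, 80 g, with a grip 64 mm long and 12 mm thick on the middle of its top edge, from 56 to 90 mm above the lower edge. Origin: centre of its lower edge; x along its length, y through its thickness, z up. At the start it stands loosely in the middle slot of the wooden stand
- divider_stand: wooden stand with slots, 150 x 76 mm, 35 mm high, fixed to the bench. Origin: centre of its underside; x along the slots; the slot floor is 10 mm up, slots are 8 mm wide
- bottle_1: loose dark pump bottle with a cream label and a black over-cap, standing; body 50 mm across up to 126 mm, collar 48 mm across to 139 mm, then the fixed over-cap, 36 mm across, to the top at 177 mm; about 0.26 kg; easily taken by the over-cap. Origin: centre of its underside, z up
- bottle_2: loose dark pump bottle with a cream label and a black over-cap, standing; body 50 mm across up to 126 mm, collar 48 mm across to 139 mm, then the fixed over-cap, 36 mm across, to the top at 177 mm; about 0.26 kg; easily taken by the over-cap. Origin: centre of its underside, z up (same as bottle_1)
- dropper_1: loose amber glass dropper bottle, standing; body 30 mm across up to 62 mm, black collar 22 mm across to 75 mm, slim rubber teat 14 mm across to the top at 102 mm, about 60 g. Origin: centre of its underside, z up
- dropper_2: loose amber glass dropper bottle, standing; body 30 mm across up to 62 mm, black collar 22 mm across to 75 mm, slim rubber teat 14 mm across to the top at 102 mm, about 60 g. Origin: centre of its underside, z up (same as dropper_1)
- bottle_stored: the pump bottle that already stands in the tray (same as bottle_1) and marks the pump bottles' bay; leave it there
- dropper_stored: the dropper bottle that already stands in the tray (same as dropper_1) and marks the droppers' bay; leave it there

How it is judged (in metres and radians):
On the way, in this order (a step that is already met when the one before it is completed fails the run):
1. the divider is pressed home in both clips, before any loose bottle is put into the tray (x of divider in the frame of tray between -0.014 and 0.014 m and y of divider in the frame of tray between -0.006 and 0.006 m and z of divider in the frame of tray below 0.006 m and angle between divider's own z axis and vertical below 0.08 rad and angle between the x axis of divider and the x axis of tray, either way round below 0.06 rad), for 0.3 s.
2. the first loose bottle or dropper stands in the tray (((x of bottle_1 in the frame of tray between -0.09 and 0.09 m and y of bottle_1 in the frame of tray between -0.16 and 0.16 m and z of bottle_1 in the frame of tray below 0.008 m) or (x of bottle_2 in the frame of tray between -0.09 and 0.09 m and y of bottle_2 in the frame of tray between -0.16 and 0.16 m and z of bottle_2 in the frame of tray below 0.008 m) or (x of dropper_1 in the frame of tray between -0.09 and 0.09 m and y of dropper_1 in the frame of tray between -0.16 and 0.16 m and z of dropper_1 in the frame of tray below 0.008 m) or (x of dropper_2 in the frame of tray between -0.09 and 0.09 m and y of dropper_2 in the frame of tray between -0.16 and 0.16 m and z of dropper_2 in the frame of tray below 0.008 m))), for 0.2 s.
At the end, for the whole second after the job is handed in: divider home in the clips (within 3 mm of the floor, 6 mm of the line y = 0, 14 mm lengthwise, upright); pump bottles upright on the tray's floor on the stored pump bottle's side, droppers on the stored dropper's side; the stored two moved less than 25 mm; all at rest (all of step 1 and x of bottle_1 in the frame of tray between -0.09 and 0.09 m and y of bottle_1 in the frame of tray between -0.16 and 0.16 m and z of each of bottle_1, bottle_2, dropper_1, dropper_2 in the frame of tray below 0.008 m and x of bottle_2 in the frame of tray between -0.09 and 0.09 m and y of bottle_2 in the frame of tray between -0.16 and 0.16 m and x of dropper_1 in the frame of tray between -0.09 and 0.09 m and y of dropper_1 in the frame of tray between -0.16 and 0.16 m and x of dropper_2 in the frame of tray between -0.09 and 0.09 m and y of dropper_2 in the frame of tray between -0.16 and 0.16 m and angle between each of bottle_1, bottle_2, dropper_1, dropper_2, bottle_stored, dropper_stored's own z axis and vertical below 0.1 rad and ((y of each of bottle_1, bottle_2, bottle_stored in the frame of tray above 0.012 m and y of each of dropper_1, dropper_2, dropper_stored in the frame of tray below -0.012 m) or (y of each of bottle_1, bottle_2, bottle_stored in the frame of tray below -0.012 m and y of each of dropper_1, dropper_2, dropper_stored in the frame of tray above 0.012 m)) and distance of each of bottle_stored, dropper_stored from where it was at the start of the episode below 0.025 m and linear speed of each of bottle_1, bottle_2, dropper_1, dropper_2, bottle_stored, dropper_stored, divider below 0.02 m/s); the robot touches nothing.
It fails at once if a bottle or dropper is knocked over (angle between any of bottle_1, bottle_2, dropper_1, dropper_2, bottle_stored, dropper_stored's own z axis and vertical above 1.1 rad).
It also fails if it takes over 144 s, if anything falls off the work surface, if the arm or the gripper's body presses on something with over 40 N, if the wrist force passes 120 N, or if a joint passes its speed limit or range.

## Working session

There is one attempt and no reset: what is moved stays moved. The work goes in short steps, Python scripts to look and compute and a tool call to move; the robot and the scene stay as the last step left them, time stands still between calls to the robot, and variables do not carry over. Pictures are saved under pics/ and viewed, about 12 in all and at most 16, crops included, and the job is handed in when it is done.

Besides the shell and the picture viewer there is one more tool, called after "Call:" in YAML: its name, and indented under it one key for each argument. jog_arm: Moves the arm, as the interface text tells. Its arguments: {"type":"object","properties":{"motion":{"type":"array"}},"required":["motion"]}

```bash
mkdir -p pics; ls; python3 - <<'E'
from plant import ctrl,cams
import cv2,numpy as np
print(ctrl.get_obs())
for n in("scene","top"):
    s=cams.snapshot(n);cv2.imwrite(f"pics/{n}0.png",s["img"][:,:,::-1]);np.savez(f"{n}0.npz",**s)
    print(n,s["K"],s["D"],s["cam_to_world"])
E
```

```text
pics
{'clock': 0.0, 'joint_pos': array([-4.93837080e+01,  2.05917237e+01,  6.35673378e-01, -1.98634343e-02,
       -7.01365679e+01, -1.65063699e+01]), 'qvel': array([-0.0333258 , -0.00201989,  0.05194152,  0.03010784, -0.01196053,
        0.00729219]), 'tau': array([-2.27573255e-04, -5.82712948e+01,  2.93055761e+01,  6.99759588e+00,
        6.57204859e-03, -1.75033047e-04]), 'tool_pos': array([ 0.27551527, -0.61570854,  0.23663466]), 'orientation': array([ 1.79905893e+02, -8.41389924e-03, -1.55896835e+02]), 'force': array([ 0.13217607,  0.13994116, -0.11736223]), 'moment': array([-0.03275726,  0.02087503, -0.01558853]), 'opening': 0.08791322640312017}
scene [[407.28854817   0.         324.21263816]
 [  0.         407.28854817 199.33027205]
 [  0.           0.           1.        ]] [-0.05481911  0.          0.          0.          0.        ] [[-0.68875189 -0.51526133  0.51002607 -0.09479733]
 [-0.724896    0.50118274 -0.47259037  0.67645004]
 [-0.01210872 -0.69521337 -0.71870144  0.94088195]
 [ 0.          0.          0.          1.        ]]
top [[374.83373997   0.         323.09492641]
 [  0.         374.83373997 198.91533595]
 [  0.           0.           1.        ]] [-0.07491563  0.          0.          0.          0.        ] [[-4.97979263e-03 -9.86137228e-01  1.65857075e-01  3.61652178e-01]
 [-9.99986275e-01  5.18091741e-03  7.80016518e-04  9.13799922e-02]
 [-1.62849514e-03 -1.65850915e-01 -9.86149493e-01  1.10908831e+00]
 [ 0.00000000e+00  0.00000000e+00  0.00000000e+00  1.00000000e+00]]
```

View pics/top0.png

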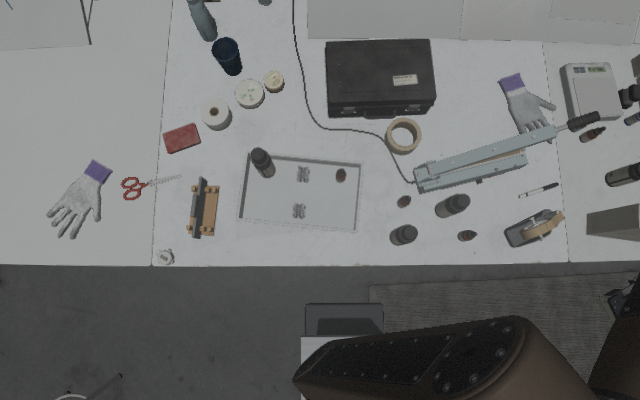

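View pics/scene0.png

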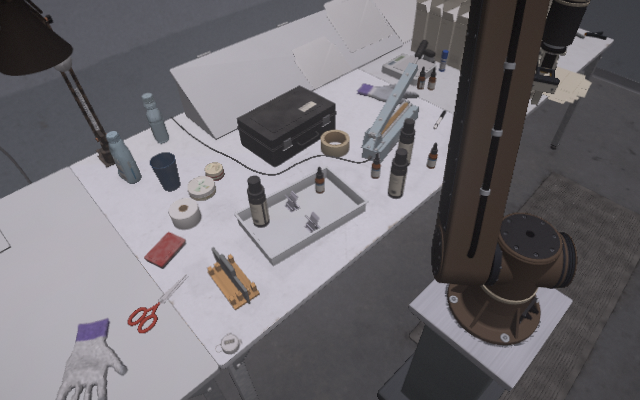

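Top view: stand at about (204,208) and tray at (300,192). The clips are at (303,173) and (299,211). The stored pump bottle (262,162) is on the left (+y) and the stored dropper (340,175) on the right. The loose pump bottles are at (453,205) and (404,235), the loose droppers at (404,201) and (467,236). Next, enlarged crops for exact pixels.

```bash
cat > h.py <<'E'
import numpy as np,cv2
from scipy.spatial.transform import Rotation as R
def ray(s,uv,T=None):
    T=s["cam_to_world"] if T is None else T
    p=cv2.undistortPoints(np.array(uv,float).reshape(-1,1,2),s["K"],s["D"]).reshape(-1,2)
    d=np.c_[p,np.ones(len(p))]@T[:3,:3].T
    return T[:3,3],d
def plane(s,uv,z,T=None):
    o,d=ray(s,uv,T); return o+d*((z-o[2])/d[:,2])[:,None]
def proj(s,P,T=None):
    T=np.linalg.inv(s["cam_to_world"] if T is None else T)
    return cv2.projectPoints(np.array(P,float).reshape(-1,1,3),cv2.Rodrigues(T[:3,:3])[0],T[:3,3],s["K"],s["D"])[0].reshape(-1,2)
def wrist(name):
    from plant import ctrl,cams
    o=ctrl.get_obs(); s=cams.snapshot("wrist")
    T=np.eye(4);T[:3,:3]=R.from_euler("xyz",o["orientation"],degrees=True).as_matrix();T[:3,3]=o["tool_pos"]
    s["cam_to_world"]=T@s["T_tool_cam"]
    np.savez(name+".npz",**s); cv2.imwrite(f"pics/{name}.png",s["img"][:,:,::-1]); return s,o
E
python3 - <<'E'
from h import *
i=cv2.imread("pics/top0.png")
def crop(i,x,y,w,h,k):
    c=cv2.resize(i[y:y+h,x:x+w],None,fx=k,fy=k,interpolation=cv2.INTER_CUBIC);return cv2.convertScaleAbs(c,alpha=1.3,beta=20)
a=crop(i,180,140,190,110,4); b=crop(i,380,180,110,75,4)
c=np.zeros((440+300,760,3),np.uint8)
cv2.imwrite("pics/topA.png",a);
c=crop(cv2.imread("pics/scene0.png"),360,110,100,100,4)
o=np.zeros((400,440+400,3),np.uint8);o[:300,:440]=b;o[:,440:]=c
cv2.imwrite("pics/topB.png",cv2.resize(o,None,fx=.95,fy=.95))
E
```

```text
(no output)
```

View pics/topA.png

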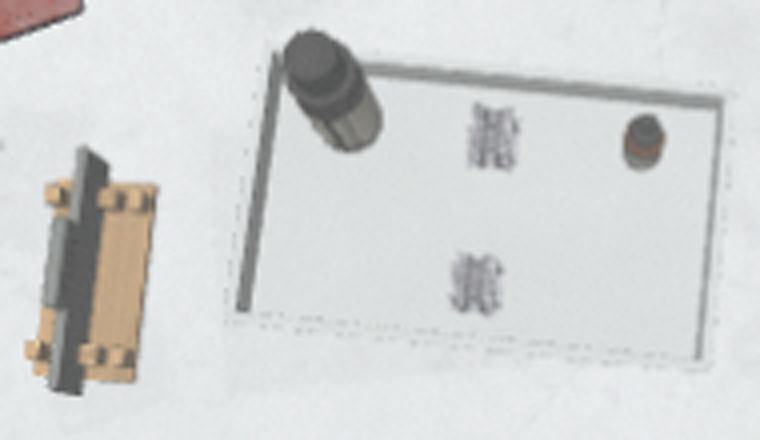

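View pics/topB.png

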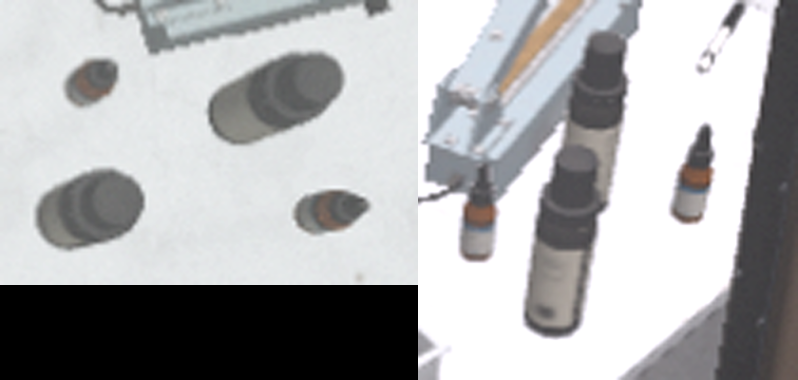

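Crop A: the divider grip is at (62,263) and the clips at (492,137) and (478,284). Crop B: the caps are at (118,195) and (318,78), the teats at (105,70) and (362,206). I'll compute coarse world positions from these.

```bash
python3 - <<'E'
from h import *
np.set_printoptions(precision=4,suppress=True)
t=dict(np.load("top0.npz"));s=dict(np.load("scene0.npz"))
A=lambda *p:np.array(p,float)/4+[180,140]
B=lambda *p:np.array(p,float)/3.8+[380,180]
C=lambda *p:(np.array(p,float)-[418,0])/3.8+[360,110]
print("caps",plane(t,B((116,196),(317,79)),.177),plane(s,C((577,152),(607,37)),.177))
print("teat",plane(t,B((105,66),(364,206)),.102),plane(s,C((483,166),(705,126)),.102))
print("stored cap",plane(t,A((313,58)),.177),"teat",plane(t,A((649,125)),.102))
for z in(.03,.05): print("clips",plane(t,A((492,137),(478,284)),z))
print("plate ends top z .072",plane(t,A((81,147),(52,390)),.072))
print("grip top .100 ends/edges",plane(t,A((61,220),(54,306),(50,305),(70,220)),.100))
print("tray outer base",plane(t,A((232,318),(710,365),(728,95)),.0))
print("tray wall top",plane(t,A((240,312),(700,360),(722,98),(280,55)),.047))
E
```

```text
caps [[ 0.4346 -0.1257  0.177 ]
 [ 0.5117 -0.265   0.177 ]] [[ 0.4344 -0.13    0.177 ]
 [ 0.5138 -0.2692  0.177 ]]
teat [[ 0.5341 -0.1391  0.102 ]
 [ 0.4316 -0.3221  0.102 ]] [[ 0.5299 -0.1375  0.102 ]
 [ 0.4311 -0.3174  0.102 ]]
stored cap [[0.6356 0.259  0.177 ]] teat [[0.6082 0.0389 0.102 ]]
clips [[0.6173 0.1512 0.03  ]
 [0.5079 0.161  0.03  ]]
clips [[0.6126 0.1501 0.05  ]
 [0.5052 0.1597 0.05  ]]
plate ends top z .072 [[0.6022 0.4432 0.072 ]
 [0.4289 0.4553 0.072 ]]
grip top .100 ends/edges [[0.5442 0.4451 0.1   ]
 [0.4845 0.4469 0.1   ]
 [0.4852 0.4497 0.1   ]
 [0.5441 0.4388 0.1   ]]
tray outer base [[ 0.4872  0.3467  0.    ]
 [ 0.4506 -0.0091  0.    ]
 [ 0.6564 -0.027   0.    ]]
tray wall top [[ 0.4862  0.3302  0.047 ]
 [ 0.4504  0.0022  0.047 ]
 [ 0.6417 -0.0176  0.047 ]
 [ 0.6763  0.3069  0.047 ]]
```

```bash
cat >> h.py <<'E'
def go(*tg):
    from plant import ctrl
    o=ctrl.get_obs(); M=R.from_euler("xyz",o["orientation"],degrees=True)
    print("at",np.round(o["tool_pos"],4),np.round(o["orientation"],2),"F",np.round(o["force"],1),"open",round(o["opening"],4),"t",o["clock"],"q",np.round(o["joint_pos"],0))
    for x,y,z,psi in tg:
        print([x,y,z,psi],"offset",np.round(M.inv().apply(np.array([x,y,z])-o["tool_pos"])*1000,1),"roll %.3f"%np.radians(o["orientation"][2]-psi))
E
python3 - <<'E'
from h import *
go((.5,-.25,.33,-80),(.52,.15,.33,-4),(.5155,.447,.30,-4))
from plant import cams
print(np.round(cams.snapshot("wrist")["T_tool_cam"],3))
E
```

```text
at [ 0.2755 -0.6157  0.2367] [ 1.7991e+02 -1.0000e-02 -1.5589e+02] F [-0.8  0.2 -0.4] open 0.0874 t 0.1 q [-49.  21.   1.  -0. -70. -17.]
[0.5, -0.25, 0.33, -80] offset [-354.3  242.3  -93. ] roll -1.325
[0.52, 0.15, 0.33, -4] offset [-535.9  599.2  -92.5] roll -2.651
[0.5155, 0.447, 0.3, -4] offset [-653.1  872.1  -62.1] roll -2.651
[[-0.002 -0.959 -0.284  0.079]
 [ 1.    -0.001 -0.001 -0.   ]
 [ 0.    -0.284  0.959 -0.148]
 [ 0.     0.     0.     1.   ]]
```

Call:
jog_arm:
  motion:
    - {"offset": [-354, 242, -93], "roll": -1.325, "hand": 85}
    - {"offset": [-354, 242, -93], "roll": -1.325, "hand": 85}
    - {"offset": [-354, 242, -93], "roll": -1.325, "hand": 85}
    - {"offset": [-354, 242, -93], "roll": -1.325, "hand": 85}
    - {"offset": [-354, 242, -93], "roll": -1.325, "hand": 85}
    - {"offset": [-354, 242, -93], "roll": -1.325, "hand": 85}
    - {"offset": [-354, 242, -93], "roll": -1.325, "hand": 85}
    - {"offset": [-354, 242, -93], "roll": -1.325, "hand": 85}
    - {"offset": [-354, 242, -93], "roll": -1.325, "hand": 85}
    - {"offset": [-354, 242, -93], "roll": -1.325, "hand": 85}
    - {"offset": [-354, 242, -93], "roll": -1.325, "hand": 85}
    - {"offset": [-536, 599, -93], "roll": -2.65, "hand": 85}
    - {"offset": [-536, 599, -93], "roll": -2.65, "hand": 85}
    - {"offset": [-536, 599, -93], "roll": -2.65, "hand": 85}
    - {"offset": [-536, 599, -93], "roll": -2.65, "hand": 85}
    - {"offset": [-536, 599, -93], "roll": -2.65, "hand": 85}
    - {"offset": [-536, 599, -93], "roll": -2.65, "hand": 85}
    - {"offset": [-536, 599, -93], "roll": -2.65, "hand": 85}
    - {"offset": [-536, 599, -93], "roll": -2.65, "hand": 85}
    - {"offset": [-536, 599, -93], "roll": -2.65, "hand": 85}

```text
clock: 1.82
tool_pos: [0.5184, 0.126, 0.3307]
orientation: [-180.0, -0.0, -15.1]
force: [1.2, -0.9, 0.2]
opening: 0.0851
```

```bash
python3 - <<'E'
from h import *
go((.545,.155,.33,-4),(.5155,.447,.30,-4))
E
```

```text
at [0.5184 0.126  0.3307] [-1.7998e+02 -1.0000e-02 -1.5150e+01] F [ 1.2 -0.9  0.2] open 0.0851 t 1.8167 q [ 35.   4.  -8.  -0. -77.  40.]
[0.545, 0.155, 0.33, -4] offset [ 18.1 -35.    0.8] roll -0.195
[0.5155, 0.447, 0.3, -4] offset [ -86.7 -309.1   30.8] roll -0.195
```

Call:
jog_arm:
  motion:
    - {"offset": [18, -35, 0], "roll": -0.195, "hand": 85}
    - {"offset": [18, -35, 0], "roll": -0.195, "hand": 85}
    - {"offset": [18, -35, 0], "roll": -0.195, "hand": 85}
    - {"offset": [18, -35, 0], "roll": -0.195, "hand": 85}
    - {"offset": [18, -35, 0], "roll": -0.195, "hand": 85}

```text
clock: 2.23
tool_pos: [0.5453, 0.1522, 0.3306]
orientation: [180.0, 0.0, -4.5]
force: [-0.2, 0.7, 0.4]
opening: 0.0851
```

```bash
python3 - <<'E'
from h import *
wrist("w1")
go((.5155,.447,.30,-4))
E
```

```text
at [0.5454 0.152  0.3309] [-1.7999e+02 -2.0000e-02 -4.5100e+00] F [-0.4 -0.8  0.4] open 0.0849 t 2.2833 q [ 35.   8.  -5.   0. -78.  50.]
[0.5155, 0.447, 0.3, -4] offset [ -53.  -291.8   30.9] roll -0.009
```

View pics/w1.png

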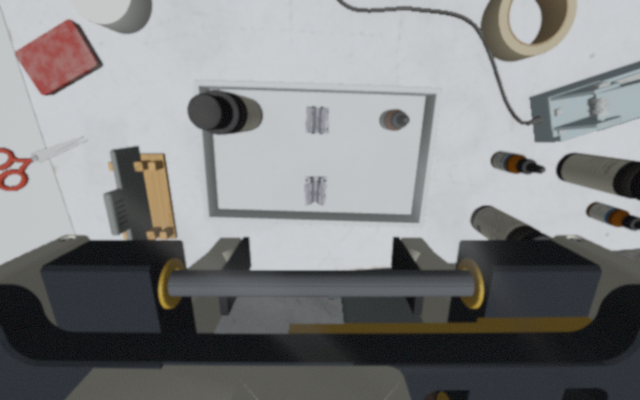

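Wrist view: the tray is fully visible, with clips at (318,120) and (315,189), stored bottle cap at (210,112), dropper teat at (402,118), and the divider at (125,195). I'll measure the clip centroids and tray edges from this view.

```bash
python3 - <<'E'
from h import *
np.set_printoptions(precision=4,suppress=True)
s=dict(np.load("w1.npz"));g=cv2.cvtColor(s["img"],cv2.COLOR_RGB2GRAY)
print("col 265..370 row119",g[119,296:342]);print("row189",g[189,294:340]);
m=(g<150).astype(np.uint8);c=[]
for y0,y1 in((98,145),(165,210)):
    w=m[y0:y1,295:345];ys,xs=np.nonzero(w);c.append((xs.min()/2+xs.max()/2+295,ys.min()/2+ys.max()/2+y0));print(xs.min()+295,xs.max()+295,ys.min()+y0,ys.max()+y0,xs.mean()+295,ys.mean()+y0)
for z in(.015,.04,.052): print(plane(s,c,z),"mid",plane(s,c,z).mean(0))
# bay walls: floor/wall edges along rows and cols
for r in(140,160,180): print("row",r,g[r,200:222],g[r,412:440])
for col in(270,360): print("col",col,g[80:100,col],g[200:225,col])
E
python3 - <<'E'
import cv2
i=cv2.imread("pics/w1.png");a=cv2.resize(i[85:225,195:440],None,fx=2.4,fy=2.4,interpolation=2);b=cv2.resize(i[140:250,95:185],None,fx=2,fy=2,interpolation=2)
import numpy as np
o=np.zeros((max(a.shape[0],b.shape[0]),a.shape[1]+b.shape[1],3),np.uint8);o[:a.shape[0],:a.shape[1]]=a;o[:b.shape[0],a.shape[1]:]=b
cv2.imwrite("pics/w1c.png",o);print(o.shape)
E
```

```text
col 265..370 row119 [196 195 196 196 196 196 195 196 194 187 173 163 154 150 148 143 133 123
 119 123 136 133 124 117 118 126 140 149 152 159 164 167 178 190 195 195
 196 195 195 194 195 194 195 195 195 195]
row189 [195 194 195 194 195 194 194 195 194 188 175 162 160 151 150 152 151 137
 121 123 140 150 141 126 125 139 148 145 146 155 164 174 185 192 194 193
 193 194 193 194 194 194 194 194 194 194]
308 327 106 133 316.41988950276243 119.95027624309392
306 325 176 202 314.9848484848485 189.42727272727274
[[0.6186 0.1501 0.015 ]
 [0.5088 0.1626 0.015 ]] mid [0.5637 0.1563 0.015 ]
[[0.6187 0.1498 0.04  ]
 [0.5148 0.1616 0.04  ]] mid [0.5667 0.1557 0.04  ]
[[0.6187 0.1497 0.052 ]
 [0.5177 0.1612 0.052 ]] mid [0.5682 0.1554 0.052 ]
row 140 [196 189 173 144 117 108 105 103 102  99  97  98 108 145 174 189 195 194
 194 194 194 194] [195 195 196 195 195 195 192 180 148 116 107 108 109 111 111 113 120 137
 166 189 194 195 195 194 197 198 199 201]
row 160 [196 194 192 183 161 133 113 108 105 102  99  99  94 102 130 167 188 194
 195 196 195 195] [195 194 194 193 187 169 140 124 122 122 125 124 126 128 136 159 184 193
 193 195 197 200 200 200 199 197 197 199]
row 180 [195 193 195 193 189 178 151 123 111 107 105 103  98  97  97 116 152 179
 192 194 195 195] [194 192 182 152 129 126 126 126 128 131 132 137 154 178 189 193 194 195
 198 199 199 199 198 197 197 197 198 198]
col 270 [201 197 192 194 195 195 190 174 151 142 159 180 193 196 196 196 195 196
 195 195] [195 196 195 195 196 196 195 196 193 181 148 111  97  99  96 101 103 112
 145 179 193 196 196 197 197]
col 360 [201 200 200 197 192 192 193 195 194 189 174 153 144 161 180 192 196 195
 194 195] [195 195 195 195 195 194 194 195 195 195 193 188 169 132 104  97 100 100
 100 103 122 158 184 195 196]
(336, 768, 3)
```

View pics/w1c.png

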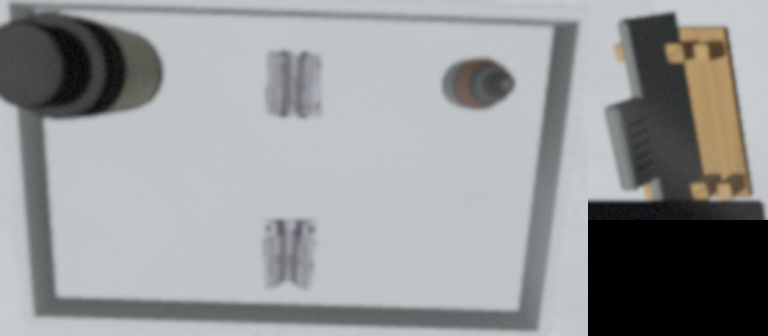

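Call:
jog_arm:
  motion:
    - {"offset": [-53, -292, 31], "roll": -0.009, "hand": 60}
    - {"offset": [-53, -292, 31], "roll": -0.009, "hand": 60}
    - {"offset": [-53, -292, 31], "roll": -0.009, "hand": 60}
    - {"offset": [-53, -292, 31], "roll": -0.009, "hand": 60}
    - {"offset": [-53, -292, 31], "roll": -0.009, "hand": 60}
    - {"offset": [-53, -292, 31], "roll": -0.009, "hand": 60}
    - {"offset": [-53, -292, 31], "roll": -0.009, "hand": 60}
    - {"offset": [-53, -292, 31], "roll": -0.009, "hand": 60}
    - {"offset": [-53, -292, 31], "roll": -0.009, "hand": 60}
    - {"offset": [-53, -292, 31], "roll": -0.009, "hand": 60}
    - {"offset": [-53, -292, 31], "roll": -0.009, "hand": 60}
    - {"offset": [-53, -292, 31], "roll": -0.009, "hand": 60}

```text
clock: 3.28
tool_pos: [0.5155, 0.4465, 0.3006]
orientation: [-179.9, -0.0, -3.9]
force: [0.4, -0.2, 0.4]
opening: 0.0604
```

```bash
python3 - <<'E'
from h import *
np.set_printoptions(precision=4,suppress=True)
s=dict(np.load("w1.npz"))
L=plane(s,[(213,140),(214.2,160),(215.8,180)],.003);Rr=plane(s,[(420,140),(417.5,160),(415,180)],.003);Bt=plane(s,[(270,209.9),(360,212.9)],.003);Tp=plane(s,[(270,88.8),(360,91.8)],.003)
for n,l in zip("LRBT",(L,Rr,Bt,Tp)):
    d=l[-1]-l[0];print(n,l[0],l[-1],"ang",np.degrees(np.arctan2(d[1],d[0])))
print("stored cap",plane(s,[(207.5,112)],.177),"teat",plane(s,[(405,119.5)],.102))
# centre via lines
def inter(p,d,q,e):
    t=np.linalg.solve(np.c_[d,-e],q-p);return p+d*t[0]
w,o=wrist("w2")
E
```

```text
L [0.6006 0.3217 0.003 ] [0.535  0.3291 0.003 ] ang 173.5223714207294
R [ 0.5737 -0.0127  0.003 ] [ 0.508  -0.0054  0.003 ] ang 173.58541967038113
B [0.4752 0.2448 0.003 ] [0.4572 0.0895 0.003 ] ang -96.61178329696185
T [0.6701 0.2195 0.003 ] [0.6545 0.0811 0.003 ] ang -96.40662840437088
stored cap [[0.6353 0.2575 0.177 ]] teat [[0.6102 0.0394 0.102 ]]
```

View pics/w2.png

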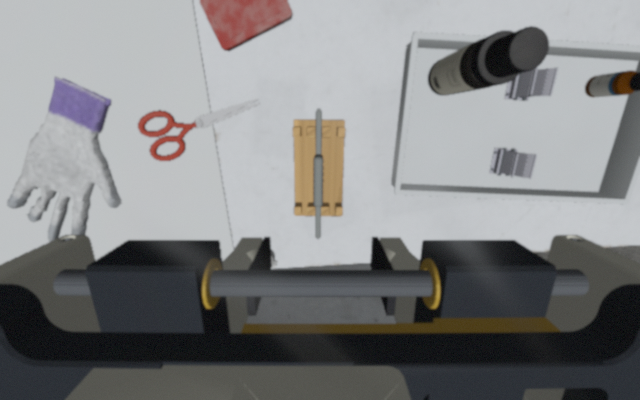

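The divider plate runs from (319,110) to (318,236), with the grip on rows 155–210. Measuring it.

```bash
python3 - <<'E'
from h import *
np.set_printoptions(precision=4,suppress=True)
s=dict(np.load("w2.npz"));g=cv2.cvtColor(s["img"],cv2.COLOR_RGB2GRAY).astype(int);h=cv2.cvtColor(s["img"],cv2.COLOR_RGB2HSV)
m=((g>60)&(g<150)&(h[:,:,1]<60))
for r in list(range(104,242,8)):
    c=np.nonzero(m[r,300:340])[0]+300;print(r,c.min() if len(c) else None,c.max() if len(c) else None,len(c))
print(g[100:116,319],g[228:245,318])
print(g[145:165,315],g[200:220,321])
E
```

```text
104 None None 0
112 316 320 5
120 316 339 9
128 316 321 6
136 316 321 6
144 316 321 6
152 316 320 5
160 314 322 9
168 314 322 9
176 314 322 9
184 314 322 9
192 314 322 9
200 314 322 9
208 315 320 6
216 315 320 6
224 316 319 4
232 316 319 4
240 None None 0
[198 199 200 200 199 197 197 190 170 149 137 133 133 135 134 137] [133 135 135 133 135 133 133 133 135 141 160 180 192 196 196 196 196]
[134 135 136 136 137 137 138 135 131 117  93  82  89 103 113 120 119 120
 120 121] [114 113 111 110 106 101 106 130 141 147 147 144 141 138 138 147 159 172
 176 176]
```

```bash
python3 - <<'E'
from h import *
np.set_printoptions(precision=4,suppress=True)
s=dict(np.load("w2.npz"))
P=plane(s,[(318.3,108.5),(317.8,238.5)],.072);print(P,P.mean(0),np.linalg.norm(P[0]-P[1]),np.degrees(np.arctan2(*(P[0]-P[1])[1::-1])))
G=plane(s,[(318,155.5),(318,205)],.100);print(G,G.mean(0),np.linalg.norm(G[0]-G[1]))
c=P.mean(0);a=np.radians(-4)
x,y=c[:2]-.014*np.array([np.cos(a),np.sin(a)]);print(x,y)
go((x,y,.16,-4.1),(x,y,.095,-4.1))
E
```

```text
[[0.6024 0.4425 0.072 ]
 [0.428  0.4559 0.072 ]] [0.5152 0.4492 0.072 ] 0.1748391890714364 -4.392988633474164
[[0.5477 0.4466 0.1   ]
 [0.4857 0.4511 0.1   ]] [0.5167 0.4488 0.1   ] 0.06218326913010678
0.5012258067971909 0.45015889194530934
at [0.5155 0.4466 0.3006] [-179.94   -0.04   -3.93] F [-0.2  0.2  0.5] open 0.0599 t 3.3333 q [ 57.  20.   7.   0. -78.  29.]
[np.float64(0.5012258067971909), np.float64(0.45015889194530934), 0.16, -4.1] offset [-14.6  -2.5 140.6] roll 0.003
[np.float64(0.5012258067971909), np.float64(0.45015889194530934), 0.095, -4.1] offset [-14.6  -2.4 205.6] roll 0.003
```

Call:
jog_arm:
  motion:
    - {"offset": [-14.5, -2, 60], "roll": 0.008, "hand": 50}
    - {"offset": [-14.5, -2, 100], "roll": 0.008, "hand": 50}
    - {"offset": [-14.5, -2, 140], "roll": 0.008, "hand": 50}
    - {"offset": [-14.5, -2, 170], "roll": 0.008, "hand": 50}
    - {"offset": [-14.5, -2, 195], "roll": 0.008, "hand": 50}
    - {"offset": [-14.5, -2, 210], "roll": 0.008, "hand": 50}
    - {"offset": [-14.5, -2, 221], "roll": 0.008, "hand": 50}
    - {"offset": [-14.5, -2, 221], "roll": 0.008, "hand": 50}
    - {"offset": [-14.5, -2, 221], "roll": 0.008, "hand": 50}
    - {"offset": [-14.5, -2, 221], "roll": 0.008, "hand": 30}
    - {"offset": [-14.5, -2, 221], "roll": 0.008, "hand": 20}
    - {"offset": [-14.5, -2, 221], "roll": 0.008, "hand": 8}
    - {"offset": [-14.5, -2, 221], "roll": 0.008, "hand": 8}
    - {"offset": [-14.5, -2, 221], "roll": 0.008, "hand": 8}
    - {"offset": [-14.5, -2, 221], "roll": 0.008, "hand": 8}
    - {"offset": [-14.5, -2, 221], "roll": 0.008, "hand": 8}
    - {"offset": [-14.5, -2, 221], "roll": 0.008, "hand": 8}
    - {"offset": [-14.5, -2, 221], "roll": 0.008, "hand": 8}

```text
clock: 4.83
tool_pos: [0.5006, 0.4511, 0.0788]
orientation: [-180.0, -0.0, -4.3]
force: [-0.7, 0.1, 3.1]
opening: 0.0116
```

```bash
python3 - <<'E'
from h import *
go((.5006,.4511,.27,-4.3),(.5441,.1588,.27,-6.45),(.5441,.1588,.15,-6.45))
E
```

```text
at [0.5006 0.4511 0.0788] [-1.7999e+02 -1.0000e-02 -4.2700e+00] F [-0.7  0.1  3.1] open 0.0116 t 4.8333 q [ 59.  28. -10.   0. -52.  27.]
[0.5006, 0.4511, 0.27, -4.3] offset [   0.    -0.  -191.2] roll 0.000
[0.5441, 0.1588, 0.27, -6.45] offset [  65.2  288.2 -191.2] roll 0.038
[0.5441, 0.1588, 0.15, -6.45] offset [ 65.2 288.2 -71.2] roll 0.038
```

Call:
jog_arm:
  motion:
    - {"offset": [0, 0, -15], "roll": 0, "hand": 0}
    - {"offset": [0, 0, -40], "roll": 0, "hand": 0}
    - {"offset": [0, 0, -70], "roll": 0, "hand": 0}
    - {"offset": [0, 0, -105], "roll": 0, "hand": 0}
    - {"offset": [0, 0, -140], "roll": 0, "hand": 0}
    - {"offset": [0, 0, -170], "roll": 0, "hand": 0}
    - {"offset": [0, 0, -191], "roll": 0, "hand": 0}
    - {"offset": [5, 20, -191], "roll": 0.005, "hand": 0}
    - {"offset": [11, 50, -191], "roll": 0.01, "hand": 0}
    - {"offset": [18, 80, -191], "roll": 0.015, "hand": 0}
    - {"offset": [25, 110, -191], "roll": 0.02, "hand": 0}
    - {"offset": [32, 140, -191], "roll": 0.025, "hand": 0}
    - {"offset": [38, 170, -191], "roll": 0.03, "hand": 0}
    - {"offset": [45, 200, -191], "roll": 0.038, "hand": 0}
    - {"offset": [52, 230, -191], "roll": 0.038, "hand": 0}
    - {"offset": [58, 255, -191], "roll": 0.038, "hand": 0}
    - {"offset": [63, 275, -191], "roll": 0.038, "hand": 0}
    - {"offset": [65, 288, -191], "roll": 0.038, "hand": 0}
    - {"offset": [65, 288, -191], "roll": 0.038, "hand": 0}
    - {"offset": [65, 288, -191], "roll": 0.038, "hand": 0}

```text
clock: 6.5
tool_pos: [0.5439, 0.1586, 0.2695]
orientation: [-180.0, 0.0, -6.5]
force: [-0.8, 0.2, -0.5]
opening: 0.0119
```

```bash
python3 - <<'E'
from h import *
go((.5441,.1588,.13,-6.45))
wrist("w3")
E
```

```text
at [0.5439 0.1586 0.2695] [-1.7999e+02  1.0000e-02 -6.5400e+00] F [-0.8  0.2 -0.5] open 0.0119 t 6.5 q [ 36.   9. -10.  -0. -70.  47.]
[0.5441, 0.1588, 0.13, -6.45] offset [  0.2  -0.2 139.5] roll -0.001
```

View pics/w3.png

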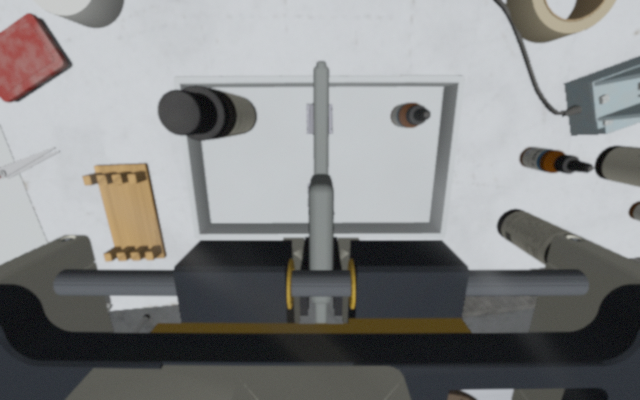

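The held divider is at column 320, centred over the clip, with the stored bottle clear of the hand. Lowering.

Call:
jog_arm:
  motion:
    - {"offset": [0, 0, 20], "roll": -0.001, "hand": 0}
    - {"offset": [0, 0, 45], "roll": -0.001, "hand": 0}
    - {"offset": [0, 0, 70], "roll": -0.001, "hand": 0}
    - {"offset": [0, 0, 95], "roll": -0.001, "hand": 0}
    - {"offset": [0, 0, 115], "roll": -0.001, "hand": 0}
    - {"offset": [0, 0, 130], "roll": -0.001, "hand": 0}
    - {"offset": [0, 0, 140], "roll": -0.001, "hand": 0}
    - {"offset": [0, 0, 147], "roll": -0.001, "hand": 0}
    - {"offset": [0, 0, 153], "roll": -0.001, "hand": 0}
    - {"offset": [0, 0, 158], "roll": -0.001, "hand": 0}
    - {"offset": [0, 0, 158], "roll": -0.001, "hand": 0}
    - {"offset": [0, 0, 158], "roll": -0.001, "hand": 0}

```text
clock: 7.55
tool_pos: [0.5441, 0.1591, 0.1119]
orientation: [-180.0, -0.0, -6.4]
force: [0.7, 0.5, 0.0]
opening: 0.012
```

Call:
jog_arm:
  motion:
    - {"offset": [0, 0, 4], "roll": 0, "hand": 0}
    - {"offset": [0, 0, 7], "roll": 0, "hand": 0}
    - {"offset": [0, 0, 10], "roll": 0, "hand": 0}
    - {"offset": [0, 0, 13], "roll": 0, "hand": 0}
    - {"offset": [0, 0, 16], "roll": 0, "hand": 0}
    - {"offset": [0, 0, 18], "roll": 0, "hand": 0}
    - {"offset": [0, 0, 18], "roll": 0, "hand": 0}

```text
clock: 8.13
tool_pos: [0.5459, 0.1599, 0.0952]
orientation: [-179.9, -0.2, -6.3]
force: [0.6, 0.8, 6.6]
opening: 0.0117
```

Call:
jog_arm:
  motion:
    - {"offset": [0, 0, 4], "roll": 0, "hand": 0}
    - {"offset": [0, 0, 7], "roll": 0, "hand": 0}
    - {"offset": [0, 0, 10], "roll": 0, "hand": 0}
    - {"offset": [0, 0, 13], "roll": 0, "hand": 0}
    - {"offset": [0, 0, 16], "roll": 0, "hand": 0}
    - {"offset": [0, 0, 19], "roll": 0, "hand": 0}
    - {"offset": [0, 0, 22], "roll": 0, "hand": 0}
    - {"offset": [0, 0, 24], "roll": 0, "hand": 0}
    - {"offset": [0, 0, 24], "roll": 0, "hand": 0}
    - {"offset": [0, 0, 24], "roll": 0, "hand": 0}

```text
clock: 8.97
tool_pos: [0.5464, 0.16, 0.0719]
orientation: [-179.9, -0.3, -6.3]
force: [1.6, -0.1, 12.8]
opening: 0.0122
```

Call:
jog_arm:
  motion:
    - {"offset": [0, 0, 2], "roll": 0, "hand": 0}
    - {"offset": [0, 0, 4], "roll": 0, "hand": 0}
    - {"offset": [0, 0, 5], "roll": 0, "hand": 0}
    - {"offset": [0, 0, 5], "roll": 0, "hand": 0}
    - {"offset": [0, 0, 5], "roll": 0, "hand": 0}

```text
clock: 9.38
tool_pos: [0.547, 0.16, 0.0705]
orientation: [-179.8, -0.4, -6.3]
force: [-11.4, -2.1, 43.6]
opening: 0.0121
```

Call:
jog_arm:
  motion:
    - {"offset": [0, 0, -4], "roll": 0, "hand": 0}
    - {"offset": [0, 0, -4], "roll": 0, "hand": 16}
    - {"offset": [0, 0, -4], "roll": 0, "hand": 25}
    - {"offset": [0, 0, -4], "roll": 0, "hand": 40}
    - {"offset": [0, 0, -4], "roll": 0, "hand": 40}
    - {"offset": [0, 0, -4], "roll": 0, "hand": 40}
    - {"offset": [0, 0, -15], "roll": 0, "hand": 40}
    - {"offset": [0, 0, -40], "roll": 0, "hand": 40}
    - {"offset": [0, 0, -75], "roll": 0, "hand": 40}
    - {"offset": [0, 0, -115], "roll": 0, "hand": 40}
    - {"offset": [0, 0, -155], "roll": 0, "hand": 40}
    - {"offset": [0, 0, -190], "roll": 0, "hand": 40}
    - {"offset": [0, 0, -190], "roll": 0, "hand": 40}
    - {"offset": [0, 0, -190], "roll": 0, "hand": 40}

```text
clock: 10.55
tool_pos: [0.5448, 0.1594, 0.258]
orientation: [-179.8, -0.2, -6.4]
force: [-0.2, -0.6, -1.0]
opening: 0.0402
```

```bash
python3 - <<'E'
from h import *
from plant import cams
s,o=wrist("w4"); go((.45,-.1,.33,-6))
t=cams.snapshot("scene");i=t["img"][:,:,::-1];np.savez("scene4.npz",**t)
a=cv2.resize(i[150:270,200:390],None,fx=2.5,fy=2.5,interpolation=2);b=cv2.resize(s["img"][50:250,170:470,::-1],None,fx=1,fy=1)
c=np.zeros((300,475+300,3),np.uint8);c[:300,:475]=a;c[:200,475:]=b;cv2.imwrite("pics/c4.png",c)
E
```

```text
at [0.5439 0.159  0.2559] [-1.7991e+02 -7.0000e-02 -6.4100e+00] F [ 0.2  0.1 -1. ] open 0.0396 t 10.6 q [ 36.  10. -12.  -0. -69.  48.]
[0.45, -0.1, 0.33, -6] offset [-64.2 267.8 -74.7] roll -0.007
```

View pics/c4.png

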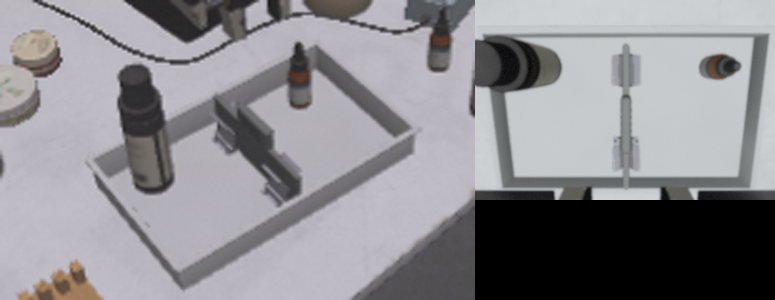

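The divider stands upright in both clips; far plate end at about (321,93) and near end at (321,238) in the wrist frame. Triangulating the top edge height.

```bash
python3 - <<'E'
from h import *
np.set_printoptions(precision=4,suppress=True)
w=dict(np.load("w4.npz"));s=dict(np.load("scene4.npz"))
g=cv2.cvtColor(w["img"],cv2.COLOR_RGB2GRAY).astype(int)
print(g[86:102,321],g[228:246,321])
for a in(.065,.075,.085):
    P=plane(w,[(321,93.5),(321,238)],a);d=P[0]-P[1];print(a,P,np.linalg.norm(d),np.degrees(np.arctan2(d[1],d[0])))
    print("scene px",proj(s,P),proj(s,P+[0,0,.001]))
c=cv2.resize(s["img"][175:235,270:330,::-1],None,fx=10,fy=10,interpolation=cv2.INTER_CUBIC);cv2.imwrite("pics/c5.png",c)
E
```

```text
[149 178 194 199 201 199 193 173 152 144 143 144 144 145 145 146] [145 143 143 143 143 143 143 143 143 144 149 168 190 199 202 204 206 207]
0.065 [[0.6465 0.147  0.065 ]
 [0.4742 0.1666 0.065 ]] 0.1734341011866229 -6.465672581047582
scene px [[286.6124 186.913 ]
 [320.1287 220.4581]] [[286.5871 186.6808]
 [320.1219 220.2272]]
0.075 [[0.6457 0.1471 0.075 ]
 [0.4784 0.1661 0.075 ]] 0.16834993453528418 -6.465672581047574
scene px [[286.5128 184.7236]
 [319.1719 217.2413]] [[286.4872 184.4888]
 [319.1645 217.0074]]
0.085 [[0.6448 0.1472 0.085 ]
 [0.4826 0.1656 0.085 ]] 0.16326576788394545 -6.465672581047568
scene px [[286.412  182.5075]
 [318.2071 213.9973]] [[286.3863 182.2699]
 [318.199  213.7603]]
```

View pics/c5.png

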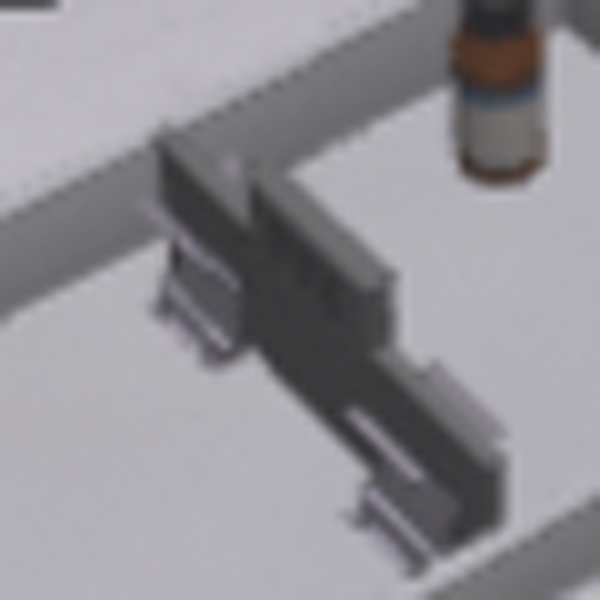

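The plate top agrees with 65 mm at both ends, so the divider is home: centre about 4 mm short in x, under 1 mm in y, yaw −6.5°. Next I'll look over the loose bottles.

```bash
python3 - <<'E'
from h import *
go((.45,-.20,.34,-6.4))
E
```

```text
at [0.5434 0.1587 0.2546] [-1.7999e+02  3.0000e-02 -6.4100e+00] F [ 0.3 -0.9 -0.9] open 0.0402 t 10.65 q [ 36.  10. -12.  -0. -68.  48.]
[0.45, -0.2, 0.34, -6.4] offset [-52.8 366.9 -85.4] roll -0.000
```

Call:
jog_arm:
  motion:
    - {"offset": [0, 10, -40], "roll": 0, "hand": 70}
    - {"offset": [-6, 40, -80], "roll": 0, "hand": 70}
    - {"offset": [-53, 367, -85], "roll": 0, "hand": 70}
    - {"offset": [-53, 367, -85], "roll": 0, "hand": 70}
    - {"offset": [-53, 367, -85], "roll": 0, "hand": 70}
    - {"offset": [-53, 367, -85], "roll": 0, "hand": 70}
    - {"offset": [-53, 367, -85], "roll": 0, "hand": 70}
    - {"offset": [-53, 367, -85], "roll": 0, "hand": 70}
    - {"offset": [-53, 367, -85], "roll": 0, "hand": 70}
    - {"offset": [-53, 367, -85], "roll": 0, "hand": 70}
    - {"offset": [-53, 367, -85], "roll": 0, "hand": 70}
    - {"offset": [-53, 367, -85], "roll": 0, "hand": 70}
    - {"offset": [-53, 367, -85], "roll": 0, "hand": 70}
    - {"offset": [-53, 367, -85], "roll": 0, "hand": 70}

```text
clock: 11.82
tool_pos: [0.4503, -0.1991, 0.3388]
orientation: [-180.0, 0.1, -6.4]
force: [0.3, 0.3, -0.0]
opening: 0.0698
```

```bash
python3 - <<'E'
from h import *
s,o=wrist("w6");go()
E
```

```text
at [ 0.4505 -0.1989  0.339 ] [-1.7999e+02  6.0000e-02 -6.3200e+00] F [ 0.1  0.5 -0.3] open 0.0701 t 11.8667 q [ -1.   0. -12.  -0. -78.  85.]
```

View pics/w6.png

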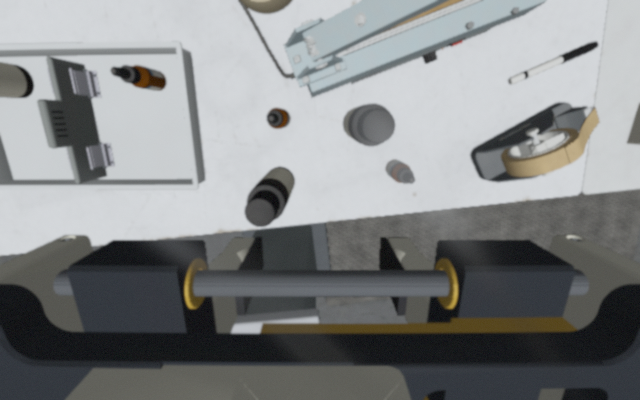

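Cap tops: A (262,209), B (378,125). Teat tips: C about (272,119), D about (409,179).

```bash
python3 - <<'E'
from h import *
np.set_printoptions(precision=4,suppress=True)
s=dict(np.load("w6.npz"))
print(plane(s,[(262,209),(378,124.5)],.177),plane(s,[(271.5,119),(409.5,179)],.102))
c=np.array([.564,.1566]);a=np.radians(-6.45);M=np.array([[np.cos(a),-np.sin(a)],[np.sin(a),np.cos(a)]])
for n,l in dict(P1=(-.055,.13),P2=(-.01,.055),D1=(-.055,-.09),D2=(-.003,-.09)).items(): print(n,c+M@l)
go((.4345,-.128,.25,-6.4),(.4345,-.128,.154,-6.4))
E
```

```text
[[ 0.4344 -0.1318  0.177 ]
 [ 0.5117 -0.2671  0.177 ]] [[ 0.5307 -0.1458  0.102 ]
 [ 0.4322 -0.3198  0.102 ]]
P1 [0.524 0.292]
P2 [0.5602 0.2124]
D1 [0.4992 0.0733]
D2 [0.5509 0.0675]
at [ 0.4505 -0.1989  0.339 ] [-179.99    0.06   -6.32] F [ 0.1  0.5 -0.3] open 0.0701 t 11.8667 q [ -1.   0. -12.  -0. -78.  85.]
[0.4345, -0.128, 0.25, -6.4] offset [-23.6 -68.6  89. ] roll 0.001
[0.4345, -0.128, 0.154, -6.4] offset [-23.5 -68.6 185. ] roll 0.001
```

Call:
jog_arm:
  motion:
    - {"offset": [-12, -35, 20], "roll": 0, "hand": 70}
    - {"offset": [-23, -71, 40], "roll": 0, "hand": 70}
    - {"offset": [-23, -71, 70], "roll": 0, "hand": 70}
    - {"offset": [-23, -71, 105], "roll": 0, "hand": 70}
    - {"offset": [-23, -71, 140], "roll": 0, "hand": 70}
    - {"offset": [-23, -71, 165], "roll": 0, "hand": 70}
    - {"offset": [-23, -71, 178], "roll": 0, "hand": 70}
    - {"offset": [-23, -71, 185], "roll": 0, "hand": 70}
    - {"offset": [-23, -71, 185], "roll": 0, "hand": 70}
    - {"offset": [-23, -71, 185], "roll": 0, "hand": 60}
    - {"offset": [-23, -71, 185], "roll": 0, "hand": 50}
    - {"offset": [-23, -71, 185], "roll": 0, "hand": 42}
    - {"offset": [-23, -71, 185], "roll": 0, "hand": 30}
    - {"offset": [-23, -71, 185], "roll": 0, "hand": 20}
    - {"offset": [-23, -71, 185], "roll": 0, "hand": 20}
    - {"offset": [-23, -71, 185], "roll": 0, "hand": 20}
    - {"offset": [-23, -71, 185], "roll": 0, "hand": 20}
    - {"offset": [-23, -71, 185], "roll": 0, "hand": 20}

```text
clock: 13.37
tool_pos: [0.4356, -0.1269, 0.155]
orientation: [180.0, -0.0, -6.4]
force: [-0.1, -1.9, 3.9]
opening: 0.0352
```

```bash
python3 - <<'E'
from h import *
go((.4345,-.130,.25,-6.4),(.524,.292,.25,-6.4))
E
```

```text
at [ 0.4356 -0.1269  0.155 ] [ 1.7999e+02 -4.0000e-02 -6.4000e+00] F [-0.1 -1.9  3.9] open 0.0352 t 13.3667 q [  9.   4. -33.   0. -53.  75.]
[0.4345, -0.13, 0.25, -6.4] offset [ -0.7   3.2 -95. ] roll -0.000
[0.524, 0.292, 0.25, -6.4] offset [  41.2 -426.2  -95.1] roll -0.000
```

Call:
jog_arm:
  motion:
    - {"offset": [0, 0, -10], "roll": 0, "hand": 20}
    - {"offset": [0, 0, -35], "roll": 0, "hand": 20}
    - {"offset": [0, 0, -65], "roll": 0, "hand": 20}
    - {"offset": [0, 0, -95], "roll": 0, "hand": 20}
    - {"offset": [0, 0, -125], "roll": 0, "hand": 20}
    - {"offset": [2, -15, -130], "roll": 0, "hand": 20}
    - {"offset": [4, -45, -130], "roll": 0, "hand": 20}
    - {"offset": [7, -78, -130], "roll": 0, "hand": 20}
    - {"offset": [11, -112, -130], "roll": 0, "hand": 20}
    - {"offset": [15, -147, -130], "roll": 0, "hand": 20}
    - {"offset": [18, -182, -130], "roll": 0, "hand": 20}
    - {"offset": [21, -217, -130], "roll": 0, "hand": 20}
    - {"offset": [25, -252, -130], "roll": 0, "hand": 20}
    - {"offset": [28, -287, -130], "roll": 0, "hand": 20}
    - {"offset": [31, -322, -130], "roll": 0, "hand": 20}
    - {"offset": [35, -357, -130], "roll": 0, "hand": 20}
    - {"offset": [38, -390, -130], "roll": 0, "hand": 20}
    - {"offset": [41, -415, -130], "roll": 0, "hand": 20}
    - {"offset": [41, -426, -130], "roll": 0, "hand": 20}
    - {"offset": [41, -426, -130], "roll": 0, "hand": 20}

```text
clock: 15.03
tool_pos: [0.5232, 0.2942, 0.2825]
orientation: [179.9, 0.1, -6.3]
force: [-0.4, 0.3, -3.4]
opening: 0.0356
```

```bash
python3 - <<'E'
from h import *
go((.524,.292,.158,-6.4));s,o=wrist("w7")
E
```

```text
at [0.5232 0.2942 0.2825] [ 1.799e+02  1.400e-01 -6.310e+00] F [-0.4  0.3 -3.4] open 0.0356 t 15.0333 q [ 48.  12.  -5.  -0. -73.  36.]
[0.524, 0.292, 0.158, -6.4] offset [  1.3   1.9 124.5] roll 0.002
```

View pics/w7.png

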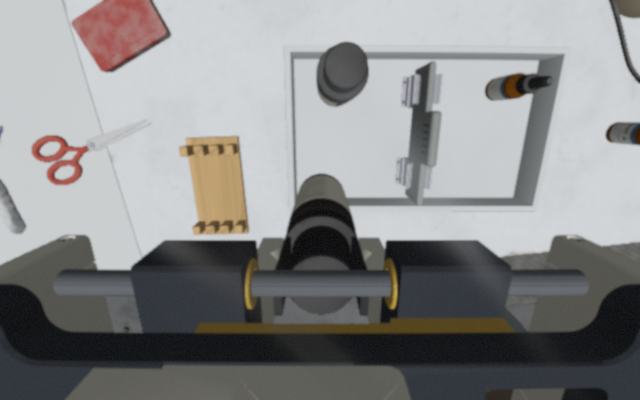

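Bottle A hangs straight over free floor beside the stored one. Lowering and releasing.

Call:
jog_arm:
  motion:
    - {"offset": [1, 2, 15], "roll": 0, "hand": 20}
    - {"offset": [1, 2, 40], "roll": 0, "hand": 20}
    - {"offset": [1, 2, 65], "roll": 0, "hand": 20}
    - {"offset": [1, 2, 88], "roll": 0, "hand": 20}
    - {"offset": [1, 2, 105], "roll": 0, "hand": 20}
    - {"offset": [1, 2, 115], "roll": 0, "hand": 20}
    - {"offset": [1, 2, 120], "roll": 0, "hand": 20}
    - {"offset": [1, 2, 124], "roll": 0, "hand": 20}
    - {"offset": [1, 2, 124], "roll": 0, "hand": 20}
    - {"offset": [1, 2, 124], "roll": 0, "hand": 20}

```text
clock: 15.92
tool_pos: [0.5248, 0.2901, 0.1615]
orientation: [-179.9, -0.1, -6.4]
force: [-0.4, -0.2, -2.7]
opening: 0.0358
```

Call:
jog_arm:
  motion:
    - {"offset": [0, 0, 2], "roll": 0, "hand": 20}
    - {"offset": [0, 0, 3.5], "roll": 0, "hand": 20}
    - {"offset": [0, 0, 3.5], "roll": 0, "hand": 20}
    - {"offset": [0, 0, 3.5], "roll": 0, "hand": 20}

```text
clock: 16.25
tool_pos: [0.525, 0.2903, 0.1582]
orientation: [-179.9, -0.1, -6.4]
force: [-0.4, -0.1, 2.1]
opening: 0.0353
```

Call:
jog_arm:
  motion:
    - {"offset": [0, 0, 0], "roll": 0, "hand": 40}
    - {"offset": [0, 0, 0], "roll": 0, "hand": 46}
    - {"offset": [0, 0, 0], "roll": 0, "hand": 54}
    - {"offset": [0, 0, 0], "roll": 0, "hand": 60}
    - {"offset": [0, 0, 0], "roll": 0, "hand": 60}
    - {"offset": [0, 0, -15], "roll": 0, "hand": 60}
    - {"offset": [0, 0, -40], "roll": 0, "hand": 60}
    - {"offset": [0, 0, -75], "roll": 0, "hand": 60}
    - {"offset": [0, 0, -110], "roll": 0, "hand": 60}
    - {"offset": [0, 0, -110], "roll": 0, "hand": 60}
    - {"offset": [0, 0, -110], "roll": 0, "hand": 60}

```text
clock: 17.17
tool_pos: [0.5252, 0.2907, 0.2696]
orientation: [-179.8, -0.2, -6.4]
force: [-0.9, -0.0, -1.3]
opening: 0.0601
```

```bash
python3 - <<'E'
from h import *
go((.5122,-.267,.27,-6.4),(.5122,-.267,.155,-6.4))
E
```

```text
at [0.5252 0.2907 0.2696] [-179.78   -0.18   -6.4 ] F [-0.9 -0.  -1.3] open 0.0601 t 17.1667 q [ 48.  12.  -7.   0. -71.  36.]
[0.5122, -0.267, 0.27, -6.4] offset [ 49.2 555.7  -2.4] roll -0.000
[0.5122, -0.267, 0.155, -6.4] offset [ 48.9 556.1 112.6] roll -0.000
```

Call:
jog_arm:
  motion:
    - {"offset": [49, 556, -3], "roll": 0, "hand": 66}
    - {"offset": [49, 556, -3], "roll": 0, "hand": 66}
    - {"offset": [49, 556, -3], "roll": 0, "hand": 66}
    - {"offset": [49, 556, -3], "roll": 0, "hand": 66}
    - {"offset": [49, 556, -3], "roll": 0, "hand": 66}
    - {"offset": [49, 556, -3], "roll": 0, "hand": 66}
    - {"offset": [49, 556, -3], "roll": 0, "hand": 66}
    - {"offset": [49, 556, -3], "roll": 0, "hand": 66}
    - {"offset": [49, 556, -3], "roll": 0, "hand": 66}
    - {"offset": [49, 556, -3], "roll": 0, "hand": 66}
    - {"offset": [49, 556, -3], "roll": 0, "hand": 66}
    - {"offset": [49, 556, -3], "roll": 0, "hand": 66}
    - {"offset": [49, 556, -3], "roll": 0, "hand": 66}
    - {"offset": [49, 556, -3], "roll": 0, "hand": 66}
    - {"offset": [49, 556, -3], "roll": 0, "hand": 66}
    - {"offset": [49, 556, -3], "roll": 0, "hand": 66}
    - {"offset": [49, 556, -3], "roll": 0, "hand": 66}
    - {"offset": [49, 556, -3], "roll": 0, "hand": 66}

```text
clock: 18.67
tool_pos: [0.511, -0.2672, 0.2696]
orientation: [-180.0, 0.0, -6.4]
force: [0.2, -0.2, 0.4]
opening: 0.066
```

```bash
python3 - <<'E'
from h import *
go((.5122,-.267,.155,-6.4))
E
```

```text
at [ 0.511  -0.2672  0.2696] [-1.7999e+02  4.0000e-02 -6.3500e+00] F [ 0.2 -0.2  0.4] open 0.066 t 18.6667 q [ -8.  10.  -9.  -0. -71.  92.]
[0.5122, -0.267, 0.155, -6.4] offset [  1.3  -0.3 114.6] roll 0.001
```

Call:
jog_arm:
  motion:
    - {"offset": [1, 0, 25], "roll": 0, "hand": 66}
    - {"offset": [1, 0, 55], "roll": 0, "hand": 66}
    - {"offset": [1, 0, 85], "roll": 0, "hand": 66}
    - {"offset": [1, 0, 103], "roll": 0, "hand": 66}
    - {"offset": [1, 0, 111], "roll": 0, "hand": 66}
    - {"offset": [1, 0, 115], "roll": 0, "hand": 66}
    - {"offset": [1, 0, 115], "roll": 0, "hand": 60}
    - {"offset": [1, 0, 115], "roll": 0, "hand": 50}
    - {"offset": [1, 0, 115], "roll": 0, "hand": 42}
    - {"offset": [1, 0, 115], "roll": 0, "hand": 34}
    - {"offset": [1, 0, 115], "roll": 0, "hand": 20}
    - {"offset": [1, 0, 115], "roll": 0, "hand": 20}
    - {"offset": [1, 0, 115], "roll": 0, "hand": 20}
    - {"offset": [1, 0, 115], "roll": 0, "hand": 20}
    - {"offset": [1, 0, 115], "roll": 0, "hand": 20}

```text
clock: 19.92
tool_pos: [0.5126, -0.2682, 0.1558]
orientation: [180.0, -0.1, -6.4]
force: [-0.4, 2.1, 5.9]
opening: 0.0357
```

```bash
python3 - <<'E'
from h import *
go((.5122,-.267,.285,-6.4),(.5602,.2124,.285,-6.4))
E
```

```text
at [ 0.5126 -0.2682  0.1558] [ 1.8e+02 -8.0e-02 -6.4e+00] F [-0.4  2.1  5.9] open 0.0357 t 19.9167 q [ -8.  15. -18.  -0. -56.  92.]
[0.5122, -0.267, 0.285, -6.4] offset [  -0.4   -1.1 -129.2] roll 0.000
[0.5602, 0.2124, 0.285, -6.4] offset [  -6.1 -482.9 -129.2] roll 0.000
```

Call:
jog_arm:
  motion:
    - {"offset": [0, 0, -10], "roll": 0, "hand": 20}
    - {"offset": [0, 0, -35], "roll": 0, "hand": 20}
    - {"offset": [0, 0, -65], "roll": 0, "hand": 20}
    - {"offset": [0, 0, -95], "roll": 0, "hand": 20}
    - {"offset": [0, 0, -122], "roll": 0, "hand": 20}
    - {"offset": [0, -15, -135], "roll": 0, "hand": 20}
    - {"offset": [-1, -45, -135], "roll": 0, "hand": 20}
    - {"offset": [-1, -82, -135], "roll": 0, "hand": 20}
    - {"offset": [-2, -120, -135], "roll": 0, "hand": 20}
    - {"offset": [-2, -158, -135], "roll": 0, "hand": 20}
    - {"offset": [-2, -196, -135], "roll": 0, "hand": 20}
    - {"offset": [-3, -234, -135], "roll": 0, "hand": 20}
    - {"offset": [-3, -272, -135], "roll": 0, "hand": 20}
    - {"offset": [-4, -310, -135], "roll": 0, "hand": 20}
    - {"offset": [-4, -348, -135], "roll": 0, "hand": 20}
    - {"offset": [-5, -386, -135], "roll": 0, "hand": 20}
    - {"offset": [-5, -424, -135], "roll": 0, "hand": 20}
    - {"offset": [-6, -457, -135], "roll": 0, "hand": 20}
    - {"offset": [-6, -476, -135], "roll": 0, "hand": 20}
    - {"offset": [-6, -483, -135], "roll": 0, "hand": 20}

```text
clock: 21.58
tool_pos: [0.5597, 0.2149, 0.2893]
orientation: [179.9, 0.1, -6.3]
force: [0.5, -0.4, -3.4]
opening: 0.0354
```

Call:
jog_arm:
  motion:
    - {"offset": [0, 0, 0], "roll": 0, "hand": 20}
    - {"offset": [0, 0, 0], "roll": 0, "hand": 20}
    - {"offset": [0, 0, 0], "roll": 0, "hand": 20}

```text
clock: 21.83
tool_pos: [0.5598, 0.2112, 0.29]
orientation: [180.0, 0.0, -6.5]
force: [-0.4, 0.4, -2.3]
opening: 0.0354
```

```bash
python3 - <<'E'
from h import *
go((.5602,.2124,.1585,-6.4))
E
```

```text
at [0.5598 0.2112 0.29  ] [ 1.7997e+02  3.0000e-02 -6.4600e+00] F [-0.4  0.4 -2.3] open 0.0354 t 21.8333 q [ 39.  12.  -5.   0. -74.  44.]
[0.5602, 0.2124, 0.1585, -6.4] offset [  0.4  -1.4 131.5] roll -0.001
```

Call:
jog_arm:
  motion:
    - {"offset": [0, -1, 15], "roll": 0, "hand": 20}
    - {"offset": [0, -1, 42], "roll": 0, "hand": 20}
    - {"offset": [0, -1, 70], "roll": 0, "hand": 20}
    - {"offset": [0, -1, 95], "roll": 0, "hand": 20}
    - {"offset": [0, -1, 112], "roll": 0, "hand": 20}
    - {"offset": [0, -1, 122], "roll": 0, "hand": 20}
    - {"offset": [0, -1, 127], "roll": 0, "hand": 20}
    - {"offset": [0, -1, 130], "roll": 0, "hand": 20}
    - {"offset": [0, -1, 131], "roll": 0, "hand": 20}
    - {"offset": [0, -1, 131], "roll": 0, "hand": 20}
    - {"offset": [0, -1, 131], "roll": 0, "hand": 20}

```text
clock: 22.75
tool_pos: [0.5606, 0.2137, 0.1602]
orientation: [-179.9, -0.1, -6.4]
force: [1.1, 0.1, -3.7]
opening: 0.0353
```

Call:
jog_arm:
  motion:
    - {"offset": [0, 0, 1.5], "roll": 0, "hand": 20}
    - {"offset": [0, 0, 2], "roll": 0, "hand": 20}
    - {"offset": [0, 0, 2], "roll": 0, "hand": 20}
    - {"offset": [0, 0, 2], "roll": 0, "hand": 20}

```text
clock: 23.08
tool_pos: [0.5611, 0.214, 0.159]
orientation: [-179.9, -0.2, -6.4]
force: [-0.8, -0.2, 4.9]
opening: 0.0356
```

Contact with the floor. Release and lift, then measure the droppers from above.

Call:
jog_arm:
  motion:
    - {"offset": [0, 0, 0], "roll": 0, "hand": 40}
    - {"offset": [0, 0, 0], "roll": 0, "hand": 46}
    - {"offset": [0, 0, 0], "roll": 0, "hand": 54}
    - {"offset": [0, 0, 0], "roll": 0, "hand": 58}
    - {"offset": [0, 0, 0], "roll": 0, "hand": 58}
    - {"offset": [0, 0, -15], "roll": 0, "hand": 58}
    - {"offset": [0, 0, -40], "roll": 0, "hand": 58}
    - {"offset": [0, 0, -75], "roll": 0, "hand": 58}
    - {"offset": [0, 0, -110], "roll": 0, "hand": 58}
    - {"offset": [0, 0, -110], "roll": 0, "hand": 58}
    - {"offset": [0, 0, -110], "roll": 0, "hand": 58}

```text
clock: 24.0
tool_pos: [0.561, 0.2141, 0.2695]
orientation: [-179.8, -0.2, -6.4]
force: [-0.8, 0.0, -1.8]
opening: 0.0579
```

```bash
python3 - <<'E'
from h import *
go((.48,-.142,.27,-6.4))
E
```

```text
at [0.561  0.2141 0.2695] [-179.81   -0.21   -6.4 ] F [-0.8  0.  -1.8] open 0.0579 t 24.0 q [ 40.  12.  -7.   0. -71.  44.]
[0.48, -0.142, 0.27, -6.4] offset [-40.8 362.9  -1.8] roll -0.000
```

Call:
jog_arm:
  motion:
    - {"offset": [-41, 400, -2], "roll": 0, "hand": 50}
    - {"offset": [-41, 400, -2], "roll": 0, "hand": 50}
    - {"offset": [-41, 400, -2], "roll": 0, "hand": 50}
    - {"offset": [-41, 400, -2], "roll": 0, "hand": 50}
    - {"offset": [-41, 400, -2], "roll": 0, "hand": 50}
    - {"offset": [-41, 400, -2], "roll": 0, "hand": 50}
    - {"offset": [-41, 400, -2], "roll": 0, "hand": 50}
    - {"offset": [-41, 400, -2], "roll": 0, "hand": 50}
    - {"offset": [-41, 400, -2], "roll": 0, "hand": 50}
    - {"offset": [-41, 400, -2], "roll": 0, "hand": 50}
    - {"offset": [-41, 400, -2], "roll": 0, "hand": 50}
    - {"offset": [-41, 400, -2], "roll": 0, "hand": 50}
    - {"offset": [-41, 400, -2], "roll": 0, "hand": 50}
    - {"offset": [-41, 400, -2], "roll": 0, "hand": 50}

```text
clock: 25.17
tool_pos: [0.4747, -0.1787, 0.2685]
orientation: [-180.0, 0.0, -6.4]
force: [-0.4, 0.5, 0.0]
opening: 0.0499
```

```bash
python3 - <<'E'
from h import *
s,o=wrist("w8");go()
E
```

```text
at [ 0.4749 -0.1785  0.2687] [-1.7999e+02  4.0000e-02 -6.3300e+00] F [-0.3  0.4  0.4] open 0.05 t 25.2167 q [  2.   3. -17.  -0. -69.  82.]
```

View pics/w8.png

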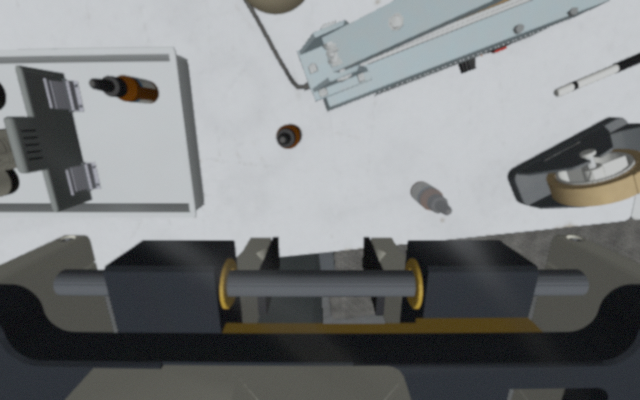

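C: teat (284,137), body centre (289,135). D: teat (446,211), base near (420,188).

```bash
python3 - <<'E'
from h import *
np.set_printoptions(precision=4,suppress=True)
s=dict(np.load("w8.npz"))
print(plane(s,[(284,137),(446,210.5)],.102))
for P in((.531,-.142),(.4318,-.3195)): print(P,proj(s,[(*P,z) for z in(0,.062,.075,.102)]))
go((.531,-.142,.17,-6.4),(.531,-.142,.054,-6.4))
g=cv2.cvtColor(s["img"],cv2.COLOR_RGB2GRAY)
print(np.round(cv2.resize(g[122:150,272:306],None,fx=.5,fy=.5)))
E
```

```text
[[ 0.5344 -0.1473  0.102 ]
 [ 0.432  -0.3201  0.102 ]]
(0.531, -0.142) [[289.4946 135.3488]
 [284.1394 138.2873]
 [282.7747 139.0363]
 [279.5873 140.7861]]
(0.4318, -0.3195) [[417.0655 189.5815]
 [432.5439 201.0803]
 [436.4391 203.9761]
 [445.4589 210.6846]]
at [ 0.4749 -0.1785  0.2687] [-179.99    0.04   -6.33] F [-0.3  0.4  0.4] open 0.05 t 25.2167 q [  2.   3. -17.  -0. -69.  82.]
[0.531, -0.142, 0.17, -6.4] offset [ 51.8 -42.5  98.6] roll 0.001
[0.531, -0.142, 0.054, -6.4] offset [ 51.9 -42.5 214.6] roll 0.001
[[199 199 198 199 199 199 195 192 183 179 186 194 198 199 199 199 199]
 [200 199 199 198 192 172 141 121 102  95 105 134 170 192 197 198 198]
 [199 199 198 184 139  89  62  52  49  46  48  56  87 149 189 197 197]
 [199 199 189 137  74  54  53  51  46  42  45  46  43  82 164 193 197]
 [200 197 164  87  62  62  63  63  62  50  42  46  48  55 126 186 196]
 [200 193 132  69  57  46  43  50  61  65  46  44  51  51 102 180 195]
 [199 186 113  59  39  30  27  25  38  62  59  42  51  51  93 174 195]
 [199 182 107  50  54  59  42  26  27  53  63  46  50  54 102 181 196]
 [199 185 116  57  76  83  65  35  26  50  64  48  52  61 125 187 197]
 [199 193 142  70  78  84  64  37  36  58  63  51  56  88 163 193 196]
 [200 198 173  96  59  60  48  41  51  63  58  55  84 149 187 196 196]
 [199 199 192 154  88  57  56  60  64  62  59  81 144 187 195 197 197]
 [199 199 198 191 159 112  83  72  70  78 107 150 187 196 197 196 197]
 [200 199 198 197 193 181 163 154 153 161 178 191 196 197 197 196 196]]
```

```bash
python3 - <<'E'
from h import *
np.set_printoptions(precision=4,suppress=True)
s=dict(np.load("w8.npz"));t=dict(np.load("top0.npz"))
for z in(.0,.04,.08,.11): print(z,plane(s,[(330,108),(400,84),(500,47)],z)[:,:2].tolist())
c=np.array([.5325,-.1445]);a=np.radians(-6.4);X=np.array([np.cos(a),np.sin(a)]);Y=np.array([-X[1],X[0]])
q=[(*(c+i*.039*X+j*.0965*Y),.11) for i,j in((1,1),(1,-1),(-1,-1),(-1,1))];print(q)
i=s["img"][:,:,::-1].copy();cv2.polylines(i,[proj(s,q).astype(int)],True,(0,0,255))
k=t["img"][:,:,::-1].copy();cv2.polylines(k,[proj(t,q).astype(int)],True,(0,0,255))
o=np.zeros((400,800,3),np.uint8);o[:250,:400]=i[0:250,240:640];o[:400,400:]=cv2.resize(k[100:260,380:540],None,fx=2.5,fy=2.5)
cv2.imwrite("pics/c8.png",o)
E
```

```text
0.0 [[0.5610986284984317, -0.20256136810622621], [0.5813161800631993, -0.29950822539701677], [0.6127276507813539, -0.43215327400230136]]
0.04 [[0.5599409942211563, -0.2011910742955922], [0.5782155044118792, -0.2888206928398338], [0.6066081235628972, -0.4087176687283721]]
0.08 [[0.5587833599438807, -0.19982078048495813], [0.5751148287605591, -0.27813316028265084], [0.6004885963444404, -0.3852820634544428]]
0.11 [[0.5579151342359241, -0.19879306012698258], [0.572789322022069, -0.2701175108647636], [0.5958989509305977, -0.3677053594989959]]
[(np.float64(0.5820137008051736), np.float64(-0.05294868415704913), 0.11), (np.float64(0.5605001968893528), np.float64(-0.24474589255504425), 0.11), (np.float64(0.4829862991948263), np.float64(-0.23605131584295086), 0.11), (np.float64(0.5044998031106471), np.float64(-0.04425410744495574), 0.11)]
```

View pics/c8.png

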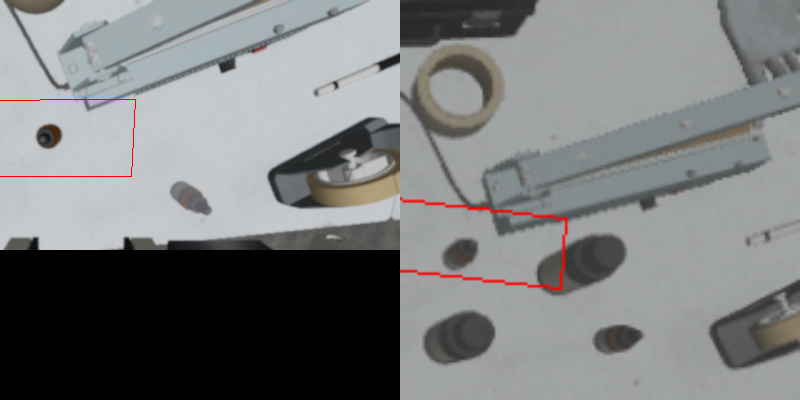

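The footprint at palm height only overlaps the cutter's low base corner, so C can be grasped. Descending onto dropper C.

Call:
jog_arm:
  motion:
    - {"offset": [27, -20, 15], "roll": 0, "hand": 56}
    - {"offset": [54, -40, 35], "roll": 0, "hand": 56}
    - {"offset": [54, -40, 65], "roll": 0, "hand": 56}
    - {"offset": [54, -40, 95], "roll": 0, "hand": 56}
    - {"offset": [54, -40, 125], "roll": 0, "hand": 56}
    - {"offset": [54, -40, 150], "roll": 0, "hand": 56}
    - {"offset": [54, -40, 172], "roll": 0, "hand": 56}
    - {"offset": [54, -40, 190], "roll": 0, "hand": 56}
    - {"offset": [54, -40, 203], "roll": 0, "hand": 56}
    - {"offset": [54, -40, 209], "roll": 0, "hand": 56}
    - {"offset": [54, -40, 212], "roll": 0, "hand": 56}
    - {"offset": [54, -40, 212], "roll": 0, "hand": 56}

```text
clock: 26.22
tool_pos: [0.533, -0.1451, 0.0568]
orientation: [180.0, 0.0, -6.3]
force: [0.7, -0.2, 0.3]
opening: 0.0561
```

Call:
jog_arm:
  motion:
    - {"offset": [0, 0, 0], "roll": 0, "hand": 50}
    - {"offset": [0, 0, 0], "roll": 0, "hand": 44}
    - {"offset": [0, 0, 0], "roll": 0, "hand": 38}
    - {"offset": [0, 0, 0], "roll": 0, "hand": 33}
    - {"offset": [0, 0, 0], "roll": 0, "hand": 28}
    - {"offset": [0, 0, 0], "roll": 0, "hand": 15}
    - {"offset": [0, 0, 0], "roll": 0, "hand": 15}
    - {"offset": [0, 0, 0], "roll": 0, "hand": 15}
    - {"offset": [0, 0, 0], "roll": 0, "hand": 15}

```text
clock: 26.97
tool_pos: [0.5332, -0.1458, 0.0574]
orientation: [180.0, -0.0, -6.4]
force: [-0.0, -0.3, 3.7]
opening: 0.029
```

```bash
python3 - <<'E'
from h import *
go((.531,-.142,.17,-6.4),(.5509,.0675,.2,-6.4))
E
```

```text
at [ 0.5332 -0.1458  0.0574] [ 1.8e+02 -4.0e-02 -6.4e+00] F [-0.  -0.3  3.7] open 0.029 t 26.9667 q [  5.  20. -27.   0. -43.  79.]
[0.531, -0.142, 0.17, -6.4] offset [  -2.5   -3.5 -112.6] roll 0.000
[0.5509, 0.0675, 0.2, -6.4] offset [  -6.  -213.9 -142.6] roll 0.000
```

Call:
jog_arm:
  motion:
    - {"offset": [0, 0, -12], "roll": 0, "hand": 15}
    - {"offset": [0, 0, -40], "roll": 0, "hand": 15}
    - {"offset": [0, 0, -75], "roll": 0, "hand": 15}
    - {"offset": [0, 0, -110], "roll": 0, "hand": 15}
    - {"offset": [0, 0, -140], "roll": 0, "hand": 15}
    - {"offset": [0, -20, -150], "roll": 0, "hand": 15}
    - {"offset": [-1, -52, -150], "roll": 0, "hand": 15}
    - {"offset": [-2, -88, -150], "roll": 0, "hand": 15}
    - {"offset": [-3, -124, -150], "roll": 0, "hand": 15}
    - {"offset": [-5, -160, -150], "roll": 0, "hand": 15}
    - {"offset": [-6, -192, -150], "roll": 0, "hand": 15}
    - {"offset": [-6, -208, -150], "roll": 0, "hand": 15}
    - {"offset": [-6, -214, -150], "roll": 0, "hand": 15}
    - {"offset": [-6, -214, -150], "roll": 0, "hand": 15}
    - {"offset": [-6, -214, -150], "roll": 0, "hand": 15}
    - {"offset": [-6, -214, -150], "roll": 0, "hand": 15}

```text
clock: 28.3
tool_pos: [0.5505, 0.0666, 0.2069]
orientation: [180.0, 0.0, -6.4]
force: [-0.7, -0.0, -0.5]
opening: 0.029
```

```bash
python3 - <<'E'
from h import *
go((.5509,.0675,.0602,-6.4));s,o=wrist("w9")
E
```

```text
at [0.5505 0.0666 0.2069] [ 1.7998e+02  3.0000e-02 -6.4500e+00] F [-0.7 -0.  -0.5] open 0.029 t 28.3 q [ 27.  11. -17.  -0. -62.  56.]
[0.5509, 0.0675, 0.0602, -6.4] offset [  0.4  -1.  146.7] roll -0.001
```

View pics/w9.png

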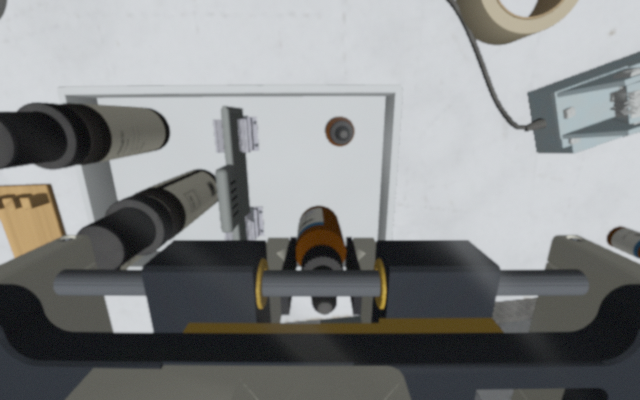

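Dropper C hangs straight and the pump bottles stand upright in the +y bay. Lowering.

Call:
jog_arm:
  motion:
    - {"offset": [0, -1, 20], "roll": 0, "hand": 15}
    - {"offset": [0, -1, 50], "roll": 0, "hand": 15}
    - {"offset": [0, -1, 80], "roll": 0, "hand": 15}
    - {"offset": [0, -1, 105], "roll": 0, "hand": 15}
    - {"offset": [0, -1, 123], "roll": 0, "hand": 15}
    - {"offset": [0, -1, 135], "roll": 0, "hand": 15}
    - {"offset": [0, -1, 141], "roll": 0, "hand": 15}
    - {"offset": [0, -1, 144], "roll": 0, "hand": 15}
    - {"offset": [0, -1, 146], "roll": 0, "hand": 15}
    - {"offset": [0, -1, 146], "roll": 0, "hand": 15}
    - {"offset": [0, -1, 146], "roll": 0, "hand": 15}

```text
clock: 29.27
tool_pos: [0.5514, 0.0686, 0.0619]
orientation: [-180.0, -0.1, -6.4]
force: [0.0, -0.2, -0.9]
opening: 0.0297
```

Call:
jog_arm:
  motion:
    - {"offset": [0, 0, 1], "roll": 0, "hand": 15}
    - {"offset": [0, 0, 2], "roll": 0, "hand": 15}
    - {"offset": [0, 0, 2], "roll": 0, "hand": 15}

```text
clock: 29.52
tool_pos: [0.552, 0.0689, 0.0605]
orientation: [-180.0, -0.1, -6.4]
force: [-1.8, -0.8, 8.0]
opening: 0.0291
```

Call:
jog_arm:
  motion:
    - {"offset": [0, 0, -0.5], "roll": 0, "hand": 33}
    - {"offset": [0, 0, -0.5], "roll": 0, "hand": 38}
    - {"offset": [0, 0, -0.5], "roll": 0, "hand": 43}
    - {"offset": [0, 0, -0.5], "roll": 0, "hand": 48}
    - {"offset": [0, 0, -0.5], "roll": 0, "hand": 48}
    - {"offset": [0, 0, -12], "roll": 0, "hand": 48}
    - {"offset": [0, 0, -35], "roll": 0, "hand": 48}
    - {"offset": [0, 0, -70], "roll": 0, "hand": 48}
    - {"offset": [0, 0, -110], "roll": 0, "hand": 48}
    - {"offset": [0, 0, -145], "roll": 0, "hand": 48}
    - {"offset": [0, 0, -145], "roll": 0, "hand": 48}
    - {"offset": [0, 0, -145], "roll": 0, "hand": 48}

```text
clock: 30.52
tool_pos: [0.552, 0.0691, 0.2066]
orientation: [-179.8, -0.2, -6.4]
force: [-0.3, 0.6, -0.1]
opening: 0.0482
```

```bash
python3 - <<'E'
from h import *
go((.4318,-.3195,.2,-6.4))
E
```

```text
at [0.552  0.0691 0.2066] [-179.85   -0.25   -6.4 ] F [-0.3  0.6 -0.1] open 0.0482 t 30.5167 q [ 27.  11. -17.   0. -62.  56.]
[0.4318, -0.3195, 0.2, -6.4] offset [-76.1 399.6   5.2] roll -0.000
```

Call:
jog_arm:
  motion:
    - {"offset": [-76, 400, 5], "roll": 1.46, "hand": 52}
    - {"offset": [-76, 400, 5], "roll": 1.46, "hand": 52}
    - {"offset": [-76, 400, 5], "roll": 1.46, "hand": 52}
    - {"offset": [-76, 400, 5], "roll": 1.46, "hand": 52}
    - {"offset": [-76, 400, 5], "roll": 1.46, "hand": 52}
    - {"offset": [-76, 400, 5], "roll": 1.46, "hand": 52}
    - {"offset": [-76, 400, 5], "roll": 1.46, "hand": 52}
    - {"offset": [-76, 400, 5], "roll": 1.46, "hand": 52}
    - {"offset": [-76, 400, 5], "roll": 1.46, "hand": 52}
    - {"offset": [-76, 400, 5], "roll": 1.46, "hand": 52}
    - {"offset": [-76, 400, 5], "roll": 1.46, "hand": 52}
    - {"offset": [-76, 400, 5], "roll": 1.46, "hand": 52}
    - {"offset": [-76, 400, 5], "roll": 1.46, "hand": 52}
    - {"offset": [-76, 400, 5], "roll": 1.46, "hand": 52}
    - {"offset": [-76, 400, 5], "roll": 1.46, "hand": 52}
    - {"offset": [-76, 400, 5], "roll": 1.46, "hand": 52}
    - {"offset": [-76, 400, 5], "roll": 1.46, "hand": 52}

```text
clock: 31.93
tool_pos: [0.4309, -0.32, 0.199]
orientation: [180.0, 0.0, -89.9]
force: [-0.1, 0.8, 0.5]
opening: 0.052
```

```bash
python3 - <<'E'
from h import *
go((.4318,-.3195,.0575,-90))
E
```

```text
at [ 0.4309 -0.32    0.199 ] [179.99   0.   -89.93] F [-0.1  0.8  0.5] open 0.052 t 31.9333 q [-16.   9. -20.  -0. -61.  16.]
[0.4318, -0.3195, 0.0575, -90] offset [ -0.5  -0.9 141.5] roll 0.001
```

Call:
jog_arm:
  motion:
    - {"offset": [0, -1, 25], "roll": 0, "hand": 54}
    - {"offset": [0, -1, 55], "roll": 0, "hand": 54}
    - {"offset": [0, -1, 85], "roll": 0, "hand": 54}
    - {"offset": [0, -1, 108], "roll": 0, "hand": 54}
    - {"offset": [0, -1, 125], "roll": 0, "hand": 54}
    - {"offset": [0, -1, 136], "roll": 0, "hand": 54}
    - {"offset": [0, -1, 142], "roll": 0, "hand": 54}
    - {"offset": [0, -1, 142], "roll": 0, "hand": 54}
    - {"offset": [0, -1, 142], "roll": 0, "hand": 46}
    - {"offset": [0, -1, 142], "roll": 0, "hand": 40}
    - {"offset": [0, -1, 142], "roll": 0, "hand": 34}
    - {"offset": [0, -1, 142], "roll": 0, "hand": 28}
    - {"offset": [0, -1, 142], "roll": 0, "hand": 15}
    - {"offset": [0, -1, 142], "roll": 0, "hand": 15}
    - {"offset": [0, -1, 142], "roll": 0, "hand": 15}
    - {"offset": [0, -1, 142], "roll": 0, "hand": 15}
    - {"offset": [0, -1, 142], "roll": 0, "hand": 15}

```text
clock: 33.35
tool_pos: [0.4323, -0.3207, 0.0577]
orientation: [-179.9, -0.0, -90.0]
force: [-0.4, 0.4, 6.1]
opening: 0.0291
```

```bash
python3 - <<'E'
from h import *
go((.4992,.0733,.2,-6.4))
E
```

```text
at [ 0.4323 -0.3207  0.0577] [-1.7993e+02 -4.0000e-02 -9.0040e+01] F [-0.4  0.4  6.1] open 0.0291 t 33.35 q [-16.  19. -29.   0. -42.  16.]
[0.4992, 0.0733, 0.2, -6.4] offset [-394.   -66.8 -142.4] roll -1.460
```

Call:
jog_arm:
  motion:
    - {"offset": [0, 0, -12], "roll": 0, "hand": 15}
    - {"offset": [0, 0, -40], "roll": 0, "hand": 15}
    - {"offset": [0, 0, -75], "roll": 0, "hand": 15}
    - {"offset": [0, 0, -110], "roll": 0, "hand": 15}
    - {"offset": [0, 0, -140], "roll": -0.05, "hand": 15}
    - {"offset": [-20, -3, -150], "roll": -0.13, "hand": 15}
    - {"offset": [-52, -9, -150], "roll": -0.25, "hand": 15}
    - {"offset": [-87, -15, -150], "roll": -0.37, "hand": 15}
    - {"offset": [-122, -21, -150], "roll": -0.49, "hand": 15}
    - {"offset": [-157, -27, -150], "roll": -0.61, "hand": 15}
    - {"offset": [-192, -33, -150], "roll": -0.73, "hand": 15}
    - {"offset": [-227, -39, -150], "roll": -0.85, "hand": 15}
    - {"offset": [-262, -45, -150], "roll": -0.97, "hand": 15}
    - {"offset": [-297, -50, -150], "roll": -1.09, "hand": 15}
    - {"offset": [-332, -56, -150], "roll": -1.21, "hand": 15}
    - {"offset": [-365, -62, -150], "roll": -1.33, "hand": 15}
    - {"offset": [-385, -65, -150], "roll": -1.42, "hand": 15}
    - {"offset": [-394, -67, -150], "roll": -1.46, "hand": 15}
    - {"offset": [-394, -67, -150], "roll": -1.46, "hand": 15}
    - {"offset": [-394, -67, -150], "roll": -1.46, "hand": 15}

```text
clock: 35.02
tool_pos: [0.4986, 0.0737, 0.2065]
orientation: [180.0, 0.1, -6.4]
force: [-0.4, -0.0, -0.7]
opening: 0.0293
```

Call:
jog_arm:
  motion:
    - {"offset": [0, 0, 0], "roll": 0, "hand": 15}
    - {"offset": [0, 0, 0], "roll": 0, "hand": 15}
    - {"offset": [0, 0, 0], "roll": 0, "hand": 15}

```text
clock: 35.27
tool_pos: [0.4989, 0.0726, 0.2071]
orientation: [180.0, 0.0, -6.5]
force: [-0.4, -0.1, -0.4]
opening: 0.0289
```

```bash
python3 - <<'E'
from h import *
go((.4992,.0733,.0607,-6.4))
E
```

```text
at [0.4989 0.0726 0.2071] [ 1.80e+02  1.00e-02 -6.51e+00] F [-0.4 -0.1 -0.4] open 0.0289 t 35.2667 q [ 31.   6. -23.  -0. -61.  53.]
[0.4992, 0.0733, 0.0607, -6.4] offset [  0.3  -0.7 146.4] roll -0.002
```

Call:
jog_arm:
  motion:
    - {"offset": [0, -1, 20], "roll": 0, "hand": 15}
    - {"offset": [0, -1, 50], "roll": 0, "hand": 15}
    - {"offset": [0, -1, 80], "roll": 0, "hand": 15}
    - {"offset": [0, -1, 105], "roll": 0, "hand": 15}
    - {"offset": [0, -1, 123], "roll": 0, "hand": 15}
    - {"offset": [0, -1, 135], "roll": 0, "hand": 15}
    - {"offset": [0, -1, 141], "roll": 0, "hand": 15}
    - {"offset": [0, -1, 144], "roll": 0, "hand": 15}
    - {"offset": [0, -1, 146], "roll": 0, "hand": 15}
    - {"offset": [0, -1, 147], "roll": 0, "hand": 15}
    - {"offset": [0, -1, 147], "roll": 0, "hand": 15}
    - {"offset": [0, -1, 147], "roll": 0, "hand": 15}

```text
clock: 36.27
tool_pos: [0.4997, 0.0746, 0.061]
orientation: [-180.0, -0.1, -6.4]
force: [-0.3, -2.0, 3.1]
opening: 0.0287
```

Touching the floor (3 N). Release and lift clear.

Call:
jog_arm:
  motion:
    - {"offset": [0, 0, 0], "roll": 0, "hand": 33}
    - {"offset": [0, 0, 0], "roll": 0, "hand": 38}
    - {"offset": [0, 0, 0], "roll": 0, "hand": 43}
    - {"offset": [0, 0, 0], "roll": 0, "hand": 48}
    - {"offset": [0, 0, 0], "roll": 0, "hand": 48}
    - {"offset": [0, 0, -12], "roll": 0, "hand": 48}
    - {"offset": [0, 0, -35], "roll": 0, "hand": 48}
    - {"offset": [0, 0, -70], "roll": 0, "hand": 48}
    - {"offset": [0, 0, -110], "roll": 0, "hand": 48}
    - {"offset": [0, 0, -150], "roll": 0, "hand": 48}
    - {"offset": [0, 0, -190], "roll": 0, "hand": 48}
    - {"offset": [0, 0, -230], "roll": 0, "hand": 48}
    - {"offset": [0, 40, -250], "roll": 0, "hand": 48}
    - {"offset": [0, 80, -250], "roll": 0, "hand": 48}
    - {"offset": [0, 120, -250], "roll": 0, "hand": 48}
    - {"offset": [0, 120, -250], "roll": 0, "hand": 48}
    - {"offset": [0, 120, -250], "roll": 0, "hand": 48}

```text
clock: 37.68
tool_pos: [0.4853, -0.0466, 0.3103]
orientation: [-180.0, -0.0, -6.6]
force: [0.3, 0.8, 0.5]
opening: 0.0478
```

```bash
python3 - <<'E'
from h import *
from plant import cams
go()
s=cams.snapshot("scene");t=cams.snapshot("top");np.savez("topF.npz",**t);np.savez("sceneF.npz",**s)
a=cv2.resize(s["img"][140:270,225:380,::-1],None,fx=2.6,fy=2.6,interpolation=2);b=cv2.resize(t["img"][135:245,225:375,::-1],None,fx=2.6,fy=2.6,interpolation=2)
c=np.zeros((338,403+390,3),np.uint8);c[:a.shape[0],:a.shape[1]]=a;c[:b.shape[0],a.shape[1]:a.shape[1]+b.shape[1]]=b
cv2.imwrite("pics/final.png",c)
E
```

```text
at [ 0.4853 -0.0466  0.3103] [-1.7998e+02 -2.0000e-02 -6.6200e+00] F [0.3 0.8 0.5] open 0.0478 t 37.6833 q [ 18.   0. -15.  -0. -75.  66.]
```

View pics/final.png

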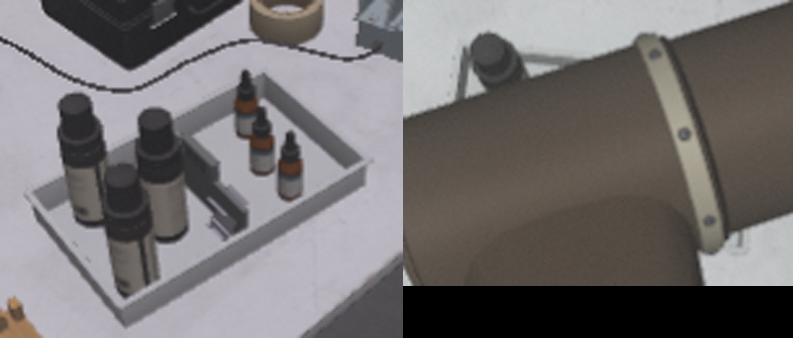

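The three pump bottles stand in the +y bay and the three droppers in the −y bay, all upright. The divider's visible end is still at about (320,221) in the scene image, the same as after pressing. Handing in.

```bash
python3 -c "
from plant import order
print(order.close_job())"
```

```text
the job is handed in; nothing more can be done
None
```

The divider is pressed into both clips and all four loose bottles are in the tray: both pump bottles in the +y bay, both droppers in the −y bay. I handed the job in at about 38 s on the robot's clock; the close-out gives no verdict.

- **Divider:** it met a hard stop (about 44 N on the wrist) at its expected home depth. After I let go, its top edge matched 65 mm at both ends. It sits about 4 mm off centre lengthwise, under 1 mm off the line, and parallel to the tray.
- **Bottles and droppers:** each touched the tray floor before I released it. The last scene image shows all six standing upright on the correct sides.
- **Not checked:** the arm blocked the final top view, so that last check rests on the scene camera alone. I did not re-measure the two stored items, but they look unmoved and nothing touched them as far as I could see. The divider's far end was hidden at the end, while its near end had not moved.

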